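# Reverse the stripped gearbox plates into the drain rack

### The job

The four steel plates stand in the slotted strip-down rack in the order they came off the gearbox; for the rebuild they are wanted in reverse order. Move each of them to the sloping drain rack, one per bay, so that the leftmost plate ends in the rightmost bay, the second from the left in the second from the right, and so on (as seen from the robot), each standing on its foot in the middle of its bay and leaning back against the backstop. Do not let a plate fall over, and leave the other things on the bench where they are.

Things in the scene. Friction and masses are not known exactly. Their poses are not given: they have to be found in the camera images.
- plain_mid (a point): Loose flat steel plate 12 mm thick (x), 110 tall (z), under 0.6 kg: plain rectangle 60 wide, four small holes (y). Point: its middle, 55 mm above its foot. Starts upright in its wooden seat, axes parallel to the rack's. Grip it across the 12 mm thickness about 40 mm above this point. Let go a few mm before the drain rack's backstop, on its sloping floor, it leans back by itself.
- seat_plain: Fixed wooden seat 40 x 70 mm in which the plain plate starts; the four look alike, side by side on the strip-down rack in an order that varies. Origin: centre of its underside, 6 mm above the table; axes as the rack's. Slot along y, 15 mm wide, its floor 12 mm above the table (plate's foot there, its middle at 67), walls 20 mm above that floor.
- arched_mid (a point): Loose flat steel plate 12 mm thick (x), 110 tall (z), under 0.6 kg: 50 wide, top a half-circle of radius 25, one large hole (y). Point: its middle, 55 mm above its foot. Starts upright in its wooden seat, axes parallel to the rack's. Grip it across the 12 mm thickness about 40 mm above this point. Let go a few mm before the drain rack's backstop, on its sloping floor, it leans back by itself.
- seat_arched: Fixed wooden seat 40 x 70 mm in which the arched plate starts; the four look alike, side by side on the strip-down rack in an order that varies. Origin: centre of its underside, 6 mm above the table; axes as the rack's. Slot along y, 15 mm wide, its floor 12 mm above the table (plate's foot there, its middle at 67), walls 20 mm above that floor.
- stepped_mid (a point): Loose flat steel plate 12 mm thick (x), 110 tall (z), under 0.6 kg: 62 wide up to height 60, then a centred neck 30 wide (y). Point: its middle, 55 mm above its foot. Starts upright in its wooden seat, axes parallel to the rack's. Grip it across the 12 mm thickness about 40 mm above this point. Let go a few mm before the drain rack's backstop, on its sloping floor, it leans back by itself.
- seat_stepped: Fixed wooden seat 40 x 70 mm in which the stepped plate starts; the four look alike, side by side on the strip-down rack in an order that varies. Origin: centre of its underside, 6 mm above the table; axes as the rack's. Slot along y, 15 mm wide, its floor 12 mm above the table (plate's foot there, its middle at 67), walls 20 mm above that floor.
- narrow_mid (a point): Loose flat steel plate 12 mm thick (x), 110 tall (z), under 0.6 kg: rectangle only 34 wide, two holes one above the other (y). Point: its middle, 55 mm above its foot. Starts upright in its wooden seat, axes parallel to the rack's. Grip it across the 12 mm thickness about 40 mm above this point. Let go a few mm before the drain rack's backstop, on its sloping floor, it leans back by itself.
- seat_narrow: Fixed wooden seat 40 x 70 mm in which the narrow plate starts; the four look alike, side by side on the strip-down rack in an order that varies. Origin: centre of its underside, 6 mm above the table; axes as the rack's. Slot along y, 15 mm wide, its floor 12 mm above the table (plate's foot there, its middle at 67), walls 20 mm above that floor.
- strip_rack: Strip-down rack where the plates start: fixed green board 62 x 340 x 6 mm with four wooden seats in a row along y, at y = +120, +40, -40, -120 mm. Origin: centre of its underside, on the table. +x away from the robot, +y to the robot's left (turned up to 0.12 rad). May be the nearer or the farther rack.
- drain_rack: Fixed metal drain rack: floor slopes 0.2 rad down to +x (away from robot), 40 mm deep; backstop square to it leans 0.2 rad to +x, 60 mm high, top at x 12, z 75 mm. 4 bays centred y = +120, +40, -40, -120 mm, between ribs 4 thick, 12 high. Origin: on the table under the floor-backstop corner (corner z = 16). Plate fully home: middle at x 5, z 71. +y robot's left, yaw up to 0.12 rad.
Mind the look-alikes: they are no part of the job. Leave any blue or yellow look-alike of the part that bears plain_mid alone.

How it is judged:
At the end, for the whole second after the job is handed in: Each plate at rest in the bay mirroring its starting seat, its middle within 15 mm of the bay centre (y), 58 to 82 mm above the table, 15 mm before to 25 mm behind the corner line, leaning 0.12 to 0.50 rad from upright on the backstop, square to the rack within 0.25 rad (((y of seat_plain in the frame of strip_rack between 0.1 and 0.14 m and y of plain_mid in the frame of drain_rack between -0.135 and -0.105 m) or (y of seat_plain in the frame of strip_rack between 0.02 and 0.06 m and y of plain_mid in the frame of drain_rack between -0.055 and -0.025 m) or (y of seat_plain in the frame of strip_rack between -0.06 and -0.02 m and y of plain_mid in the frame of drain_rack between 0.025 and 0.055 m) or (y of seat_plain in the frame of strip_rack between -0.14 and -0.1 m and y of plain_mid in the frame of drain_rack between 0.105 and 0.135 m)) and x of plain_mid in the frame of drain_rack between -0.015 and 0.025 m and z of plain_mid in the frame of drain_rack between 0.058 and 0.082 m and angle between plain_mid's own z axis and vertical between 0.12 and 0.5 rad and angle between the y axis of each of plain_mid, arched_mid, stepped_mid, narrow_mid and the y axis of drain_rack, either way round below 0.25 rad and linear speed of each of plate_plain, plate_arched, plate_stepped, plate_narrow below 0.02 m/s and angular speed of each of plate_plain, plate_arched, plate_stepped, plate_narrow below 0.2 rad/s and ((y of seat_arched in the frame of strip_rack between 0.1 and 0.14 m and y of arched_mid in the frame of drain_rack between -0.135 and -0.105 m) or (y of seat_arched in the frame of strip_rack between 0.02 and 0.06 m and y of arched_mid in the frame of drain_rack between -0.055 and -0.025 m) or (y of seat_arched in the frame of strip_rack between -0.06 and -0.02 m and y of arched_mid in the frame of drain_rack between 0.025 and 0.055 m) or (y of seat_arched in the frame of strip_rack between -0.14 and -0.1 m and y of arched_mid in the frame of drain_rack between 0.105 and 0.135 m)) and x of arched_mid in the frame of drain_rack between -0.015 and 0.025 m and z of arched_mid in the frame of drain_rack between 0.058 and 0.082 m and angle between arched_mid's own z axis and vertical between 0.12 and 0.5 rad and ((y of seat_stepped in the frame of strip_rack between 0.1 and 0.14 m and y of stepped_mid in the frame of drain_rack between -0.135 and -0.105 m) or (y of seat_stepped in the frame of strip_rack between 0.02 and 0.06 m and y of stepped_mid in the frame of drain_rack between -0.055 and -0.025 m) or (y of seat_stepped in the frame of strip_rack between -0.06 and -0.02 m and y of stepped_mid in the frame of drain_rack between 0.025 and 0.055 m) or (y of seat_stepped in the frame of strip_rack between -0.14 and -0.1 m and y of stepped_mid in the frame of drain_rack between 0.105 and 0.135 m)) and x of stepped_mid in the frame of drain_rack between -0.015 and 0.025 m and z of stepped_mid in the frame of drain_rack between 0.058 and 0.082 m and angle between stepped_mid's own z axis and vertical between 0.12 and 0.5 rad and ((y of seat_narrow in the frame of strip_rack between 0.1 and 0.14 m and y of narrow_mid in the frame of drain_rack between -0.135 and -0.105 m) or (y of seat_narrow in the frame of strip_rack between 0.02 and 0.06 m and y of narrow_mid in the frame of drain_rack between -0.055 and -0.025 m) or (y of seat_narrow in the frame of strip_rack between -0.06 and -0.02 m and y of narrow_mid in the frame of drain_rack between 0.025 and 0.055 m) or (y of seat_narrow in the frame of strip_rack between -0.14 and -0.1 m and y of narrow_mid in the frame of drain_rack between 0.105 and 0.135 m)) and x of narrow_mid in the frame of drain_rack between -0.015 and 0.025 m and z of narrow_mid in the frame of drain_rack between 0.058 and 0.082 m and angle between narrow_mid's own z axis and vertical between 0.12 and 0.5 rad); the robot touches nothing.
It fails at once if a plate falls over (angle between any of plain_mid, arched_mid, stepped_mid, narrow_mid's own z axis and vertical above 1 rad).
It fails at once if another thing on the bench is pushed more than 30 mm or tipped over (distance of any of bearing, big_nut, spray_can, grease_jar, oil_bottle, wrench, screwdriver from where it was at the start of the episode above 0.03 m or angle between any of bearing, big_nut, spray_can, grease_jar, oil_bottle, wrench, screwdriver's own z axis and vertical above 0.6 rad).
It also fails if it takes over 90 s, if anything falls off the work surface, if the arm or the gripper's body presses on something with over 40 N, if the wrist force passes 120 N, or if a joint passes its speed limit or range.

### The arm

A 7-joint arm with a two-finger parallel gripper is mounted at the origin on the work surface. World frame = base frame: x ahead of the robot, y to its left, z up, the work surface at z = 0. Lengths are in m, angles in rad, forces in N, time in s.
With the tool pointing down it reaches from about 0.4 to 0.85 m from the base axis. Payload 4.5 kg.
Tool frame: the origin (TCP) lies midway between the tips of the shut fingers; the grasp point (between the pads) lies 19 mm behind it; z points along the fingers, y is the direction in which the jaws open and shut (so a half turn about z gives the same grasp; the last joint's range is limited). The gripper opens to 88 mm and grips with 3 to 60 N. Pads are 18 mm wide; open, the fingers measure 123 mm over their backs; the gripper's body (75 mm by 187 mm) begins 45 mm behind the grasp point.
Start: joints at [-1.131, 0.689, -0.195, 1.565, 0.157, 0.902, -0.215], TCP at [0.247, 0.574, 0.239] pointing down, gripper open.
Joint ranges: [-3.01, 3.01], [-0.46, 2.08], [-1.47, 1.51], [0.13, 2.56], [-1, 4.14], [0.04, 2.09], [-2.66, 2.66]. Speed limits (rad/s): [2.57, 2.57, 3.14, 3.14, 3.14, 3.14, 3.14].

### API

Orientations are given as a unit quaternion [x, y, z, w].
In Python, from plant import get_state, snapshot, finish_job, find_in gives the robot as it stands.
- The arm moves only by the shell command python3 -m creep 'ROWS' [OPENING] [FORCE]. ROWS is JSON, one flat list of numbers, 6 for each row, row after row: the shift along the tool's x, y, z in mm, then the turn, a rotation vector about the tool's x, y, z in degrees. In form: [tx, ty, tz, wx, wy, wz, tx, ty, tz, wx, wy, wz, ...]. A call has 1 to 5 rows; each row shifts and turns the pose as measured when the row begins, along the tool's axes as they then stand; what a row does not reach is not made up. A row lasts 1/12 s, in which the tool goes at most 41.7 mm and 7.16 degrees, less where a joint would pass 70% of its speed; a pose out of reach is approached as far as the arm can. A call is refused whole if a number of a shift passes 41.7 or a number of a turn 7.16, either way. A call with a gripper value outside its range is refused whole. OPENING is the finger opening in mm, from 0 to 88.1, set as the call begins (- or left out, the last holds). The fingers move at their own pace and stop on an object; FORCE is the grip in N (left out, the last holds). Time passes only in rows, so rows that do not move let the fingers close. It gives the time, the measured TCP pose, the force and the opening at its end, in the units of the state.
- get_state(): the state, without advancing time (a new reading comes with each control period).
- snapshot(name): name is "scene" or "side" or "wrist"; returns a dict with "color" (420x560x3 uint8, red, green, blue), "intrinsics" (3x3 intrinsics, pixels), "extrinsics" (4x4, takes a point from world to camera coordinates). Camera axes: x right, y down, z forward; pixel columns grow to the right and rows downward; lengths in m; the calibration is good to about 2 mm. A picture is of the moment at which its call begins. There is no depth.
- finish_job(): hands the job in, once; it reports no verdict.
Trained networks look in the newest picture that a camera, given by its name, has taken for a name from the list of things; names that differ only in an ending like _2 or _b are one class to them, and where a whole thing is asked for, a point or a joint stands for the part that bears it (a point fixed in the world has none). Each returns a list of dicts, best first, with "score" (0 to 1); they miss things now and then, are a little off and sometimes report something else, mostly with a low value. They report only what shows in the picture. A call takes as long as a camera call. They do not tell look-alikes from the thing itself.
- find_in(thing, camera): "xy" ([column, row] in pixels, amid what is visible of it).
The state is a dict: "clock": time; "q": joint angles; "qd": joint speeds; "joint_torque": joint torques, N m; "tool_pos": TCP position; "eef_rot": TCP orientation; "contact_force": force on the tool from outside, world axes, zero at the start; "moment": the same for the moment, N m; "opening": opening from 0.0 (shut) to 1.0 (fully open).
Only numpy, scipy, OpenCV 4.12 (cv2) and the standard library are available. Lean on these libraries where they do the work, as an engineer would, in place of code of your own. Each camera call takes 0.05 s, during which the arm holds its last target.

## Working session

There is one attempt and no reset: what is moved stays moved. The work goes in short steps, Python scripts to look and compute and a shell command to move; the robot and the scene stay as the last step left them, time stands still between calls to the robot, and variables do not carry over. Pictures are saved under pics/ and viewed, and the job is handed in when it is done.

```bash
ls; mkdir -p pics
python3 - <<'E'
from plant import *
import cv2
s=get_state()
print({k:(v if not hasattr(v,'__len__') else [round(float(x),3) for x in v]) for k,v in s.items()})
for c in ["scene","side"]:
    p=snapshot(c); cv2.imwrite(f"pics/{c}0.png",p["color"][:,:,::-1])
    print(c,p["intrinsics"],p["extrinsics"])
    for n in ["plain_mid","arched_mid","stepped_mid","narrow_mid","strip_rack","drain_rack","seat_plain"]:
        print(n,[(round(d["score"],2),[round(float(v)) for v in d["xy"]]) for d in find_in(n,c)][:5])
E
```

```text
pics
{'clock': 0.0, 'q': [-1.131, 0.69, -0.195, 1.566, 0.157, 0.902, -0.215], 'qd': [0.001, -0.002, -0.001, 0.002, 0.001, -0.001, 0.001], 'joint_torque': [-0.001, -52.754, -1.267, -15.343, -0.053, 0.006, 0.0], 'tool_pos': [0.247, 0.574, 0.238], 'eef_rot': [0.201, 0.979, -0.001, -0.0], 'contact_force': [0.77, -0.658, 0.104], 'moment': [0.058, 0.02, 0.027], 'opening': 0.9983570326965193}
scene [[498.3818935    0.         280.71314982]
 [  0.         498.3818935  206.6404054 ]
 [  0.           0.           1.        ]] [[-0.87221803  0.48899505 -0.01093369  0.52849113]
 [ 0.3401774   0.59040749 -0.73191416 -0.10492747]
 [-0.35144707 -0.64210812 -0.68130912  1.09127378]
 [ 0.          0.          0.          1.        ]]
plain_mid [(0.96, [260, 139]), (0.84, [192, 160]), (0.79, [219, 188]), (0.65, [275, 178])]
arched_mid [(0.71, [288, 278]), (0.16, [234, 243])]
stepped_mid [(0.95, [242, 220])]
narrow_mid [(0.94, [265, 243])]
strip_rack [(0.83, [260, 289])]
drain_rack [(0.84, [381, 252])]
seat_plain [(0.53, [215, 214])]
side [[403.86960979   0.         278.50613918]
 [  0.         403.86960979 211.25582176]
 [  0.           0.           1.        ]] [[ 0.77949076 -0.62631189  0.01129466 -0.45969221]
 [-0.35824099 -0.46050313 -0.81215778  0.21406428]
 [ 0.5138653   0.62902327 -0.58332853  0.47520444]
 [ 0.          0.          0.          1.        ]]
plain_mid [(0.93, [312, 247]), (0.86, [346, 286]), (0.67, [362, 205]), (0.67, [425, 250])]
arched_mid [(0.94, [268, 154])]
stepped_mid [(0.6, [326, 188])]
narrow_mid [(0.81, [298, 168]), (0.63, [326, 191])]
strip_rack [(0.91, [296, 213])]
drain_rack [(0.63, [211, 227])]
seat_plain [(0.9, [358, 238])]
```

View pics/scene0.png

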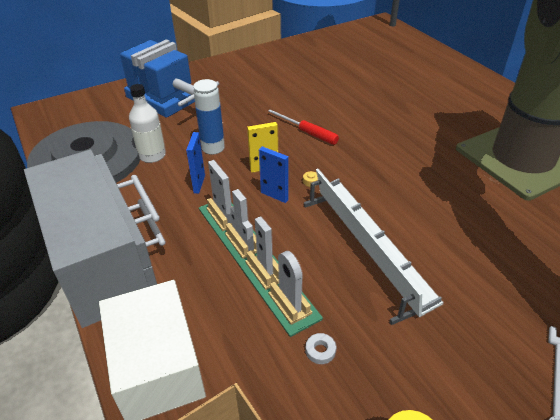

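View pics/side0.png

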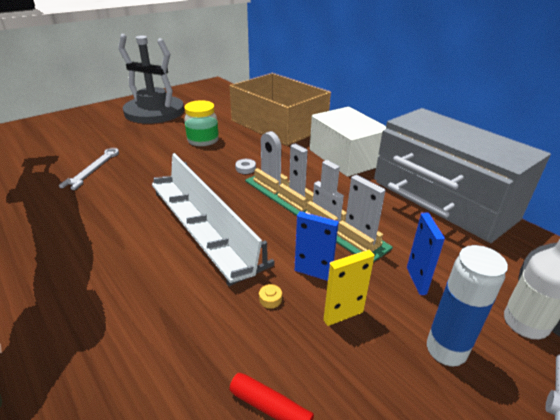

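The scene shows four grey plates in the green rack: arched (289,280), narrow (263,247), stepped (241,213), plain (219,188). The look-alikes of plain are blue (195,162), blue (273,173) and yellow (263,147). I choose the grey one, standing in a seat. Next come close crops for corner picking.

Run:
```python
import cv2
a=cv2.imread("pics/scene0.png"); b=cv2.imread("pics/side0.png")
def crop(im,x0,y0,x1,y1,n,f):
    c=cv2.resize(im[y0:y1,x0:x1],None,fx=f,fy=f,interpolation=cv2.INTER_CUBIC)
    for x in range((x0+19)//20*20,x1,20): cv2.putText(c,str(x),((x-x0)*f,8),0,.35,(0,255,255),1); cv2.line(c,((x-x0)*f,10),((x-x0)*f,16),(0,255,255),1)
    for y in range((y0+19)//20*20,y1,20): cv2.putText(c,str(y),(0,(y-y0)*f),0,.35,(0,255,255),1); cv2.line(c,(24,(y-y0)*f),(30,(y-y0)*f),(0,255,255),1)
    cv2.imwrite(n,c)
crop(a,190,150,330,335,"pics/c1.png",3)
crop(a,290,160,450,330,"pics/c2.png",3)
crop(b,235,120,400,270,"pics/c3.png",4)
crop(b,145,145,285,285,"pics/c4.png",4)
```

```text
(no output)
```

View pics/c1.png

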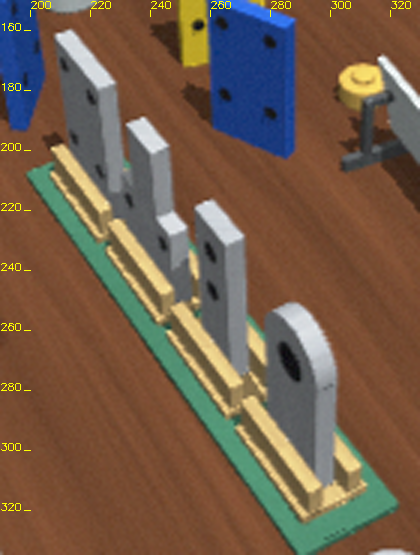

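View pics/c2.png

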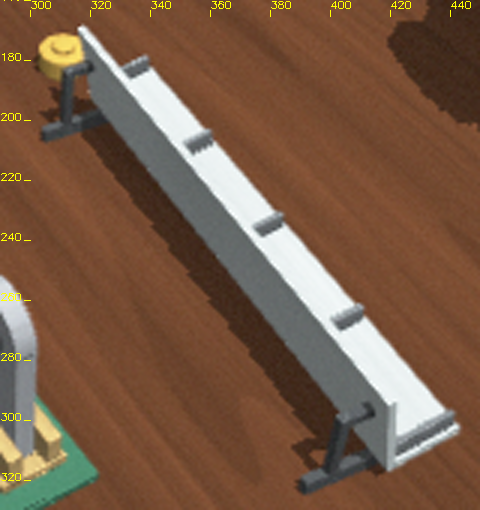

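View pics/c3.png

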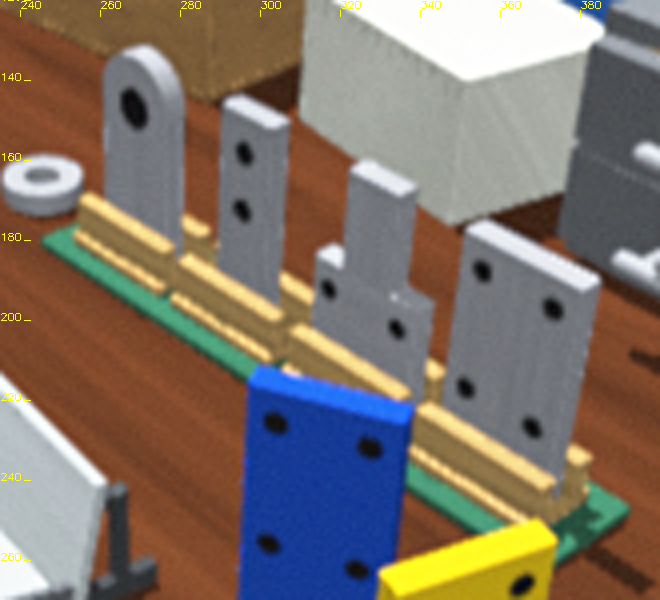

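View pics/c4.png

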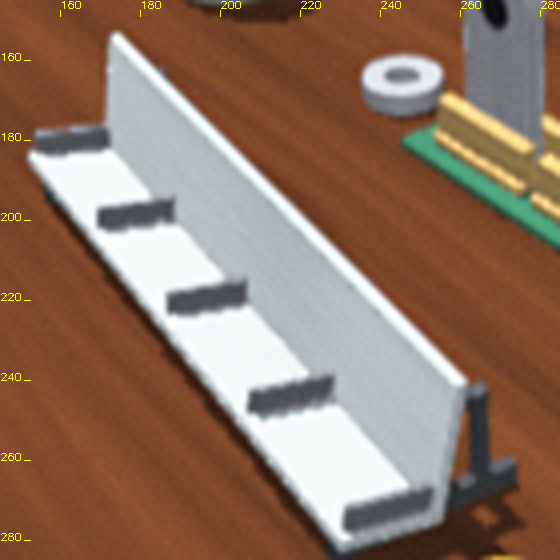

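```bash
cat > h.py <<'E'
import numpy as np, cv2
from scipy.optimize import least_squares
from scipy.spatial.transform import Rotation as R
CAM={'scene':(498.3818935,280.71314982,206.6404054,np.array([[-0.87221803,0.48899505,-0.01093369,0.52849113],[0.3401774,0.59040749,-0.73191416,-0.10492747],[-0.35144707,-0.64210812,-0.68130912,1.09127378]])),
'side':(403.86960979,278.50613918,211.25582176,np.array([[0.77949076,-0.62631189,0.01129466,-0.45969221],[-0.35824099,-0.46050313,-0.81215778,0.21406428],[0.5138653,0.62902327,-0.58332853,0.47520444]]))}
def proj(c,P):
    f,cx,cy,E=CAM[c]; p=E[:,:3]@np.array(P)+E[:,3]; return np.array([cx+f*p[0]/p[2],cy+f*p[1]/p[2]])
def toworld(pose,l):
    x,y,a=pose[:3]; c,s=np.cos(a),np.sin(a); return np.array([x+c*l[0]-s*l[1],y+s*l[0]+c*l[1],l[2]])
def fit(obs):
    f=lambda p: np.concatenate([proj(c,toworld(p,l))-uv for c,l,uv in obs])
    r=least_squares(f,[.6,.1,0],loss='soft_l1'); return r.x,f(r.x).reshape(-1,2)
E
python3 - <<'E'
from h import *
S=[('scene',(.031,-.17,.006),(199,207)),('scene',(.031,.17,.006),(293,332)),('scene',(-.031,.17,.006),(322,317)),('side',(-.031,.17,.006),(245.7,180)),('side',(.031,-.17,.006),(392,247)),
('scene',(-.006,-.15,.122),(0,0)),]
S=S[:-1]
D=[]
fr=(-.0368,.0357);re=(.0024,.0278)
for k,f,r in [(2,(154.3,178.8),(172,177)),(1,(169.3,197.5),(188.5,194.5)),(0,(186.8,218.3),(206.5,215)),(-1,(207,243),(228.5,239)),(-2,(231,272.5),(253.3,266.8))]:
    D+=[('side',(fr[0],.08*k,fr[1]),f),('side',(re[0],.08*k,re[1]),r)]
for k,f in [(-2,(339.7,179.3)),(-1,(360.5,203.5)),(0,(384,231)),(1,(411,262.5))]:
    D+=[('scene',(fr[0],.08*k,fr[1]),f)]
D+=[('scene',(.012,-.162,.075),(316.7,168.7)),('scene',(.012,.162,.075),(421.7,294.3)),('side',(.012,.162,.075),(173.8,153.3)),('side',(.012,-.162,.075),(261.3,240.5))]
for n,o in (('strip',S),('drain',D)):
    p,r=fit(o); print(n,p.round(4)); print(r.round(1).tolist())
    if n=='strip':
        for k,w,nm in((.12,0,'arched'),(.04,.017,'narrow'),(-.04,.015,'stepped'),(-.12,.03,'plain')):
            print(nm,[[proj(c,toworld(p,(sx*.006,k+sy*w,.122))).round(1).tolist() for sx in(-1,1) for sy in (-1,1)] for c in CAM], toworld(p,(0,k,0)).round(4))
    else:
        for k in (.12,.04,-.04,-.12): print(toworld(p,(0,k,0)).round(4))
E
```

```text
strip [ 0.6389 -0.0359  0.0335]
[[-0.0, -0.6], [-2.4, 2.2], [1.7, -0.6], [-1.5, -0.4], [0.7, 0.2]]
arched [[[294.1, 253.7], [294.1, 253.7], [287.1, 256.9], [287.1, 256.9]], [[267.8, 134.1], [267.8, 134.1], [272.6, 132.5], [272.6, 132.5]]] [0.6348 0.084  0.    ]
narrow [[[261.5, 214.8], [272.4, 227.7], [255.0, 217.6], [265.7, 230.7]], [[302.4, 152.2], [289.6, 145.5], [307.2, 150.2], [294.5, 143.7]]] [0.6375 0.0041 0.    ]
stepped [[[238.8, 187.7], [247.2, 197.7], [232.5, 190.2], [240.8, 200.3]], [[334.6, 169.0], [321.7, 162.2], [339.5, 166.7], [326.6, 160.1]]] [ 0.6402 -0.0759  0.    ]
plain [[[214.4, 158.6], [229.4, 176.5], [208.4, 160.8], [223.2, 178.9]], [[380.6, 192.9], [350.6, 177.3], [385.5, 190.2], [355.5, 174.9]]] [ 0.6429 -0.1558  0.    ]
drain [ 0.459   0.0456 -0.0775]
[[-1.0, -0.7], [0.4, -1.0], [-0.7, -0.9], [0.0, -0.7], [-0.6, -0.4], [0.6, -0.8], [-0.3, -0.3], [0.0, -1.1], [-0.1, -0.6], [0.4, -1.2], [-0.7, -1.3], [-0.4, -1.1], [-0.3, -1.2], [-0.6, -1.8], [0.9, -0.1], [-1.3, -2.3], [-0.6, 0.6], [-2.1, -0.2]]
[0.4683 0.1652 0.    ]
[0.4621 0.0855 0.    ]
[0.4559 0.0057 0.    ]
[ 0.4497 -0.074   0.    ]
```

Run:
```python
from h import *
S=[('scene',(.031,-.17,.006),(199,207)),('scene',(-.031,.17,.006),(322,317)),('side',(-.031,.17,.006),(245.7,180)),('side',(.031,-.17,.006),(392,247))]
def pl(c,k,w,pts):
    return [(c,(sx*.006,k+sy*w,.122),uv) for sx,sy,uv in pts]
S+=pl('scene',-.12,.03,[(1,-1,(208.3,162)),(-1,-1,(214,160)),(-1,1,(229,177.3)),(1,1,(224.7,179))])
S+=pl('scene',.04,.017,[(1,-1,(255.3,219)),(-1,-1,(260.7,216.7)),(-1,1,(271.3,227.3)),(1,1,(266.7,231))])
S+=pl('scene',-.04,.015,[(1,-1,(232.3,192.3)),(-1,-1,(238.3,189.3)),(-1,1,(247.3,199.3))])
S+=pl('side',.04,.017,[(-1,1,(290.5,146)),(-1,-1,(305.5,152.5)),(1,-1,(307,151.3))])
S+=pl('side',-.12,.03,[(1,-1,(384.5,191.3)),(-1,1,(351.8,178.8))])
p,r=fit(S); print(p.round(4)); print(r.round(1).tolist())
for k in (.12,.04,-.04,-.12): print(toworld(p,(0,k,0)).round(4))
```

```text
[ 0.6402 -0.035   0.0274]
[[-0.0, -0.3], [0.9, 0.5], [-0.9, -0.9], [0.5, -0.0], [0.1, -0.9], [0.4, -1.1], [0.2, -0.4], [-1.7, 0.3], [-0.9, -0.8], [0.3, -1.2], [0.4, 1.2], [-1.7, 0.4], [-0.2, -1.7], [0.2, -1.1], [-0.5, -1.0], [-0.5, -0.9], [-2.9, -0.7], [0.5, -1.5], [0.7, -1.4], [-1.3, -1.9]]
[0.6369 0.0849 0.    ]
[0.6391 0.005  0.    ]
[ 0.6413 -0.075   0.    ]
[ 0.6435 -0.155   0.    ]
```

```bash
cat > plan.py <<'E'
# usage: plan.py x y z(m) yaw_jaw(rad, world angle of tool y) tilt(rad, top toward +tool y side of x) [n]
import sys
from h import *
from plant import get_state
def target(x,y,z,yaw,tilt):
    # tool y along (cos,sin,0), tool z down; then lean: top of tool leans toward +rack x by tilt
    yy=np.array([np.cos(yaw),np.sin(yaw),0]); zz=np.array([0,0,-1.]); xx=np.cross(yy,zz)
    A=np.c_[xx,yy,zz]
    ax=np.array([-np.sin(yaw),np.cos(yaw),0]) # rotate about rack y: z-> +x
    return np.array([x,y,z]), R.from_rotvec(ax*tilt)*R.from_matrix(A)
def plan(p,r):
    s=get_state(); p0=np.array(s['tool_pos']); r0=R.from_quat(s['eef_rot'])
    d=(r0.inv()*r).as_rotvec(degrees=True)
    print('t',round(s['clock'],2),'pos',p0.round(4),'open',round(s['opening']*88.1,1),'F',np.round(s['contact_force'],1),'total mm world',((p-p0)*1e3).round(1),'turn deg',d.round(2),'jawyaw',round(np.degrees(np.arctan2(*(r0.as_matrix()[:2,1][::-1]))),2),'toolz',r0.as_matrix()[:,2].round(3))
    n=int(np.ceil(max(np.linalg.norm(p-p0)*1e3/38,np.linalg.norm(d)/6.8,1)))
    if len(sys.argv)>6: n=max(n,int(sys.argv[6]))
    st=(p-p0)/n; ri=r0
    for i in range(n):
        print((ri.inv().apply(st)*1e3).round(1).tolist()+(d/n).round(2).tolist()); ri=ri*R.from_rotvec(d/n,degrees=True)
if __name__=="__main__":
    plan(*target(*map(float,sys.argv[1:6])))
E
python3 plan.py 0.637 0.085 0.24 0.0274 0
python3 - <<'E'
from h import *
def bp(c,uv,z=0):
    f,cx,cy,E=CAM[c]; d=E[:,:3].T@np.array([(uv[0]-cx)/f,(uv[1]-cy)/f,1]); o=-E[:,:3].T@E[:,3]; return (o+d*(z-o[2])/d[2]).round(3)
for n,c,uv in [('puller','side',(150,110)),('jar','side',(203,145)),('spray','scene',(212,152)),('bottle','scene',(150,158)),('blue1','side',(315,277)),('yellow','side',(345,320)),('blue2','side',(425,292)),('puck','side',(270,302)),('bearing','scene',(321,352)),('box','scene',(165,405))]: print(n,bp(c,uv))
E
```

```text
t 0.8 pos [0.2467 0.5743 0.2388] open 88.1 F [-0.3  0.2  0.1] total mm world [ 390.3 -489.3    1.2] turn deg [ 0.   -0.   65.18] jawyaw 66.75 toolz [ 0.  0. -1.]
[-32.5, -17.4, -0.1, 0.0, -0.0, 3.83]
[-33.5, -15.2, -0.1, 0.0, -0.0, 3.83]
[-34.5, -12.9, -0.1, 0.0, -0.0, 3.83]
[-35.3, -10.6, -0.1, 0.0, -0.0, 3.83]
[-35.9, -8.2, -0.1, 0.0, -0.0, 3.83]
[-36.4, -5.8, -0.1, 0.0, -0.0, 3.83]
[-36.7, -3.3, -0.1, 0.0, -0.0, 3.83]
[-36.8, -0.9, -0.1, 0.0, -0.0, 3.83]
[-36.8, 1.6, -0.1, 0.0, -0.0, 3.83]
[-36.6, 4.1, -0.1, 0.0, -0.0, 3.83]
[-36.2, 6.5, -0.1, 0.0, -0.0, 3.83]
[-35.7, 8.9, -0.1, 0.0, -0.0, 3.83]
[-35.0, 11.3, -0.1, 0.0, -0.0, 3.83]
[-34.2, 13.6, -0.1, 0.0, -0.0, 3.83]
[-33.2, 15.9, -0.1, 0.0, -0.0, 3.83]
[-32.1, 18.0, -0.1, 0.0, -0.0, 3.83]
[-30.8, 20.1, -0.1, 0.0, -0.0, 3.83]
puller [ 0.614  0.635 -0.   ]
jar [0.622 0.341 0.   ]
spray [ 0.579 -0.364  0.   ]
bottle [ 0.707 -0.413  0.   ]
blue1 [ 0.527 -0.171  0.   ]
yellow [ 0.502 -0.259  0.   ]
blue2 [ 0.637 -0.298  0.   ]
puck [ 0.439 -0.167  0.   ]
bearing [0.638 0.181 0.   ]
box [0.871 0.143 0.   ]
```

```bash
python3 -m creep '[-32,-17,0,0,0,3.8,-33,-15,0,0,0,3.8,-34,-13,0,0,0,3.8,-35,-11,0,0,0,3.8,-36,-8,0,0,0,3.8]' 88 40; python3 -m creep '[-36,-6,0,0,0,3.8,-37,-3,0,0,0,3.8,-37,-1,0,0,0,3.8,-37,2,0,0,0,3.8,-36,4,0,0,0,3.8]'; python3 -m creep '[-36,6,0,0,0,3.8,-35,9,0,0,0,3.8,-35,11,0,0,0,3.8,-34,13,0,0,0,3.8,-33,16,0,0,0,3.8]'; python3 plan.py 0.637 0.085 0.24 0.0274 0
```

```text
clock: 1.22
tool_pos: [0.3543, 0.4371, 0.2375]
eef_rot: [0.358, 0.934, 0.004, -0.005]
contact_force: [0.2, 0.1, -0.6]
opening: 1.0
clock: 1.63
tool_pos: [0.4745, 0.2871, 0.2363]
eef_rot: [0.513, 0.858, 0.004, -0.005]
contact_force: [0.6, 0.7, 0.1]
opening: 0.991
clock: 2.05
tool_pos: [0.5914, 0.1356, 0.235]
eef_rot: [0.654, 0.756, 0.005, -0.006]
contact_force: [0.0, 1.2, -0.1]
opening: 1.0
t 2.05 pos [0.5914 0.1356 0.235 ] open 88.1 F [ 0.   1.2 -0.1] total mm world [ 45.6 -50.6   5. ] turn deg [-0.08 -0.85  6.72] jawyaw 8.29 toolz [-0.003  0.015 -1.   ]
[-28.3, 18.9, -2.9, -0.04, -0.42, 3.36]
[-27.1, 20.5, -2.7, -0.04, -0.42, 3.36]
```

```bash
python3 -m creep '[-28,19,-3,0,-0.4,3.4,-27,20,-2,0,-0.4,3.4,0,0,0,0,0,0]'; python3 plan.py 0.637 0.085 0.24 0.0274 0
python3 - <<'E'
from plant import *
import cv2,numpy as np
p=snapshot("wrist"); cv2.imwrite("pics/w0.png",p["color"][:,:,::-1])
np.savez("w0.npz",K=p["intrinsics"],E=p["extrinsics"])
E
```

```text
clock: 2.3
tool_pos: [0.6424, 0.0717, 0.2398]
eef_rot: [0.705, 0.709, -0.001, 0.003]
contact_force: [1.3, -1.1, 0.2]
opening: 0.993
t 2.3 pos [0.6424 0.0717 0.2398] open 87.5 F [ 1.3 -1.1  0.2] total mm world [-5.4 13.3  0.2] turn deg [ 0.16  0.38 -1.27] jawyaw 0.31 toolz [ 0.003 -0.007 -1.   ]
[13.4, -5.4, -0.3, 0.16, 0.38, -1.27]
```

View pics/w0.png

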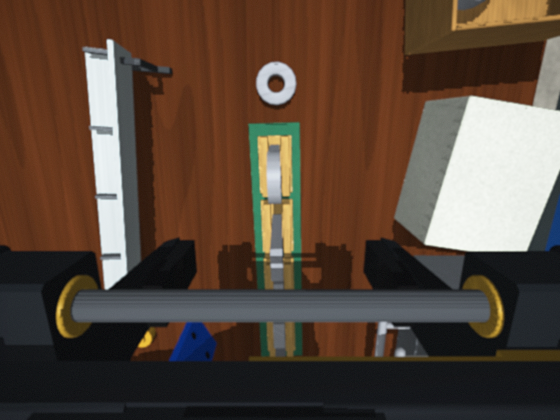

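The wrist view shows the green board's end corners at (250,124) and (299,123), the arched plate at about (274,170), and the drain backstop's end at about (112,42). I'll check my pose fits against these.

Run:
```python
from h import *
w=np.load("w0.npz");K,E=w["K"],w["E"]
def pj(P):
    p=E[:3,:3]@P+E[:3,3]; p=K@p; return (p[:2]/p[2]).round(1)
S=[.6402,-.035,.0274];D=[.459,.0456,-.0775]
for l in [(-.031,.17,.006),(.031,.17,.006),(-.006,.12,.122),(.006,.12,.122),(-.006,.143,.1),(.006,.143,.1)]: print('S',l,pj(toworld(S,l)))
for l in [(.012,.16,.075),(.012,-.0,.075),(-.0368,.16,.0357),(-.0368,.08,.0357),(-.0368,0,.0357)]: print('D',l,pj(toworld(D,l)))
im=cv2.imread("pics/w0.png"); cv2.imwrite("pics/w0c.png",cv2.resize(im[20:280,70:320],None,fx=3,fy=2.3*1,interpolation=2))
```

```text
S (-0.031, 0.17, 0.006) [247.9 121.9]
S (0.031, 0.17, 0.006) [299.4 120.7]
S (-0.006, 0.12, 0.122) [266.3 181.5]
S (0.006, 0.12, 0.122) [279.9 181.1]
S (-0.006, 0.143, 0.1) [266.4 152.5]
S (0.006, 0.143, 0.1) [279.3 152.2]
D (0.012, 0.16, 0.075) [107.2  43.4]
D (0.012, -0.0, 0.075) [118.  209.1]
D (-0.0368, 0.16, 0.0357) [80.3 48. ]
D (-0.0368, 0.08, 0.0357) [ 87.2 126.9]
D (-0.0368, 0, 0.0357) [ 93.3 196.4]
```

View pics/w0c.png

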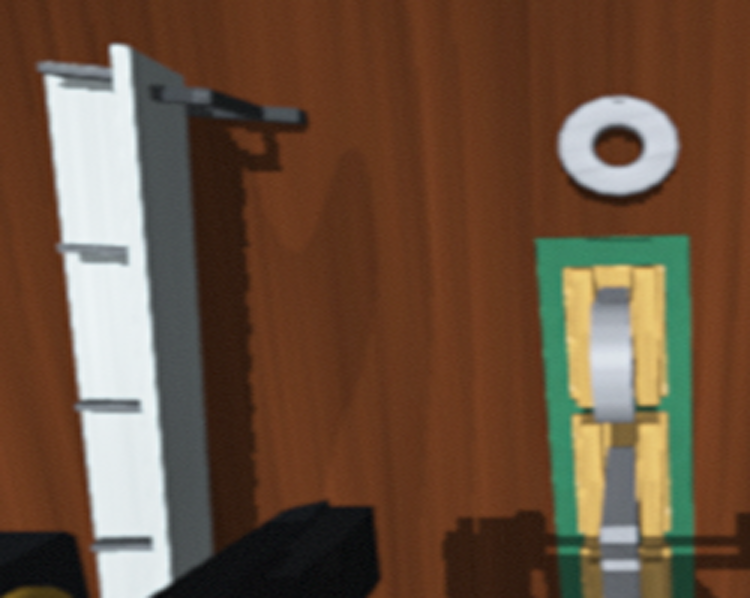

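```bash
python3 -m creep '[12,-5,38,0,0.4,-1.3,0,0,38,0,0,0,0,0,0,0,0,0]'; python3 plan.py 0.6377 0.084 0.087 0.0274 0 3
```

```text
clock: 2.6
tool_pos: [0.6374, 0.089, 0.164]
eef_rot: [0.695, 0.719, 0.005, 0.0]
contact_force: [-1.0, -0.4, -0.8]
opening: 0.998
t 2.6 pos [0.6374 0.089  0.164 ] open 87.9 F [-1.  -0.4 -0.8] total mm world [  0.3  -5.  -77. ] turn deg [ 0.42 -0.39  0.38] jawyaw 1.95 toolz [ 0.007  0.007 -1.   ]
[-1.8, -0.1, 25.7, 0.14, -0.13, 0.13]
[-1.8, -0.1, 25.7, 0.14, -0.13, 0.13]
[-1.7, -0.0, 25.7, 0.14, -0.13, 0.13]
```

```bash
python3 -m creep '[-2,0,26,0.2,-0.2,0,-2,0,26,0.2,-0.2,0,-1,0,24,0,0,0,0,0,0,0,0,0]'; python3 plan.py 0.6377 0.084 0.087 0.0274 0
```

```text
clock: 2.93
tool_pos: [0.6376, 0.0906, 0.0901]
eef_rot: [0.692, 0.722, 0.002, -0.001]
contact_force: [-1.0, -0.0, -1.1]
opening: 0.998
t 2.93 pos [0.6376 0.0906 0.0901] open 88.0 F [-1.  -0.  -1.1] total mm world [ 0.1 -6.6 -3.1] turn deg [ 0.09 -0.26  0.83] jawyaw 2.4 toolz [ 0.001  0.005 -1.   ]
[-6.6, -0.2, 3.1, 0.09, -0.26, 0.83]
```

```bash
python3 -m creep '[-6,0,3,0,-0.3,0.8,0,0,0,0,0,0]'; python3 plan.py 0.6377 0.084 0.087 0.0274 0
```

```text
clock: 3.1
tool_pos: [0.6383, 0.0863, 0.0895]
eef_rot: [0.697, 0.717, 0.001, 0.001]
contact_force: [0.2, -1.0, 0.6]
opening: 0.997
t 3.1 pos [0.6383 0.0863 0.0895] open 87.8 F [ 0.2 -1.   0.6] total mm world [-0.6 -2.3 -2.5] turn deg [ 0.14 -0.02  0.09] jawyaw 1.66 toolz [ 0.002  0.    -1.   ]
[-2.2, -0.7, 2.5, 0.14, -0.02, 0.09]
```

Close enough; I'll grip here.

```bash
python3 -m creep '[-2,-0.5,2,0,0,0,0,0,0,0,0,0,0,0,0,0,0,0,0,0,0,0,0,0,0,0,0,0,0,0]' 5 40; python3 -m creep '[0,0,0,0,0,0,0,0,0,0,0,0]';python3 plan.py 0.6377 0.084 0.087 0.0274 0
```

```text
clock: 3.52
tool_pos: [0.6418, 0.0851, 0.0947]
eef_rot: [0.697, 0.717, 0.005, 0.004]
contact_force: [1.1, 0.0, -0.4]
opening: 0.644
clock: 3.68
tool_pos: [0.6423, 0.0852, 0.0955]
eef_rot: [0.697, 0.717, 0.006, 0.004]
contact_force: [0.0, 0.3, 0.1]
opening: 0.492
t 3.68 pos [0.6423 0.0852 0.0955] open 43.3 F [0.  0.3 0.1] total mm world [-4.6 -1.2 -8.5] turn deg [ 0.83 -0.13  0.11] jawyaw 1.67 toolz [ 0.014  0.003 -1.   ]
[-1.1, -4.7, 8.4, 0.83, -0.13, 0.11]
```

```bash
python3 -m creep '[-1,-4,8,0.8,0,0]'; python3 plan.py 0.6377 0.084 0.087 0.0274 0
```

```text
clock: 3.77
tool_pos: [0.6397, 0.0845, 0.0888]
eef_rot: [0.697, 0.717, 0.002, 0.0]
contact_force: [-0.2, 1.1, -0.2]
opening: 0.417
t 3.77 pos [0.6397 0.0845 0.0888] open 36.8 F [-0.2  1.1 -0.2] total mm world [-2.  -0.5 -1.8] turn deg [ 0.21 -0.18  0.12] jawyaw 1.69 toolz [ 0.004  0.003 -1.   ]
[-0.5, -2.0, 1.7, 0.21, -0.18, 0.12]
```

```bash
python3 -m creep '[-0.5,-2,2,0.2,0,0,0,-0.5,0.5,0,0,0,0,0,0.5,0,0,0,0,0,0.5,0,0,0]'; python3 plan.py 0.6377 0.084 0.087 0.0274 0
```

```text
clock: 4.1
tool_pos: [0.6354, 0.0833, 0.0824]
eef_rot: [0.697, 0.717, -0.001, -0.002]
contact_force: [0.3, 0.4, 7.3]
opening: 0.135
t 4.1 pos [0.6354 0.0833 0.0824] open 11.9 F [0.3 0.4 7.3] total mm world [2.3 0.7 4.6] turn deg [-0.27 -0.13  0.1 ] jawyaw 1.67 toolz [-0.005  0.002 -1.   ]
[0.7, 2.3, -4.6, -0.27, -0.13, 0.1]
```

```bash
python3 -m creep '[0,0.5,-20,0,0,0,0,0.5,-35,0,0,0,0,0,-38,0,0,0,0,0,-35,0,0,0,0,0,-20,0,0,0]'; python3 plan.py 0.4497 -0.074 0.225 -0.0775 0
```

```text
clock: 4.52
tool_pos: [0.6333, 0.0825, 0.2265]
eef_rot: [0.696, 0.718, -0.007, -0.007]
contact_force: [1.0, 0.5, -3.3]
opening: 0.135
t 4.52 pos [0.6333 0.0825 0.2265] open 11.9 F [ 1.   0.5 -3.3] total mm world [-183.6 -156.5   -1.5] turn deg [-1.12  0.07  6.15] jawyaw 1.71 toolz [-0.02  -0.001 -1.   ]
[-21.6, -26.9, 0.7, -0.16, 0.01, 0.88]
[-22.0, -26.5, 0.7, -0.16, 0.01, 0.88]
[-22.4, -26.2, 0.6, -0.16, 0.01, 0.88]
[-22.8, -25.9, 0.5, -0.16, 0.01, 0.88]
[-23.2, -25.5, 0.4, -0.16, 0.01, 0.88]
[-23.6, -25.2, 0.4, -0.16, 0.01, 0.88]
[-23.9, -24.8, 0.3, -0.16, 0.01, 0.88]
```

```bash
cat > dr.py <<'E'
# dr.py xd yd zd tilt [n]: drain-frame TCP
import sys
from h import *
import plan as P
D=[.4605,.0455,-.0775]
a=list(map(float,sys.argv[1:5])); w=toworld(D,a[:3]); n=sys.argv[5:]
sys.argv=['','','','','','']+n
P.plan(*P.target(w[0],w[1],w[2],D[2],a[3]))
E
python3 -m creep '[-22,-27,0,0,0,0.9,-22,-27,0,0,0,0.9,-22,-26,0,0,0,0.9,-23,-26,0,0,0,0.9,-23,-26,0,0,0,0.9]';python3 dr.py 0.003 -0.12 0.19 0.2
```

```text
clock: 4.93
tool_pos: [0.5056, -0.0241, 0.2318]
eef_rot: [0.721, 0.693, 0.002, -0.003]
contact_force: [1.0, -0.4, -2.8]
opening: 0.13
t 4.93 pos [ 0.5056 -0.0241  0.2318] open 11.4 F [ 1.  -0.4 -2.8] total mm world [-51.4 -50.3 -41.8] turn deg [11.41 -0.19  2.22] jawyaw -2.25 toolz [-0.     0.007 -1.   ]
[-17.5, -16.5, 13.8, 3.8, -0.06, 0.74]
[-17.7, -15.3, 14.9, 3.8, -0.06, 0.74]
[-17.9, -14.0, 15.9, 3.8, -0.06, 0.74]
```

```bash
python3 -m creep '[-17,-16,14,3.8,0,0.7,-18,-15,15,3.8,0,0.7,-18,-14,14,3.8,0,0.7,0,0,0,0,0,0]';python3 dr.py 0.003 -0.12 0.14 0.2
```

```text
clock: 5.27
tool_pos: [0.4424, -0.0818, 0.1916]
eef_rot: [0.732, 0.672, -0.073, -0.08]
contact_force: [0.4, -0.5, -3.1]
opening: 0.134
t 5.27 pos [ 0.4424 -0.0818  0.1916] open 11.8 F [ 0.4 -0.5 -3.1] total mm world [ 11.8   7.4 -51.6] turn deg [-0.96 -0.09 -0.46] jawyaw -4.91 toolz [-0.214  0.018 -0.977]
[4.2, 11.0, 24.0, -0.48, -0.04, -0.23]
[4.2, 10.8, 24.1, -0.48, -0.04, -0.23]
```

```bash
python3 -m creep '[4,9,14,-0.5,0,-0.2,3,7,14,-0.4,0,-0.2,0,0,8,0,0,0]';python3 dr.py 0.003 -0.12 0.087 0.2 3
```

```text
clock: 5.52
tool_pos: [0.4529, -0.0769, 0.1521]
eef_rot: [0.732, 0.674, -0.066, -0.072]
contact_force: [0.2, -0.4, -3.6]
opening: 0.135
t 5.52 pos [ 0.4529 -0.0769  0.1521] open 11.9 F [ 0.2 -0.4 -3.6] total mm world [  1.3   2.5 -65.1] turn deg [ 0.25 -0.1  -0.29] jawyaw -4.74 toolz [-0.194  0.017 -0.981]
[0.8, 4.6, 21.2, 0.08, -0.03, -0.1]
[0.9, 4.6, 21.2, 0.08, -0.03, -0.1]
[0.9, 4.7, 21.2, 0.08, -0.03, -0.1]
```

```bash
python3 -m creep '[1,4,20,0,0,0,1,4,20,0,0,0,0,2,9,0,0,0]';python3 dr.py 0.003 -0.12 0.087 0.2 1
python3 - <<'E'
from plant import *
import cv2
p=snapshot("side"); cv2.imwrite("pics/s1.png",cv2.resize(p["color"][130:310,130:370,::-1],None,fx=3.2,fy=3.2,interpolation=2))
E
```

```text
clock: 5.77
tool_pos: [0.4545, -0.0737, 0.1008]
eef_rot: [0.732, 0.675, -0.064, -0.071]
contact_force: [-0.4, 0.0, -2.7]
opening: 0.131
t 5.77 pos [ 0.4545 -0.0737  0.1008] open 11.5 F [-0.4  0.  -2.7] total mm world [ -0.3  -0.7 -13.8] turn deg [ 0.47 -0.12 -0.2 ] jawyaw -4.65 toolz [-0.19   0.017 -0.982]
[-0.7, 2.4, 13.6, 0.47, -0.12, -0.2]
```

View pics/s1.png

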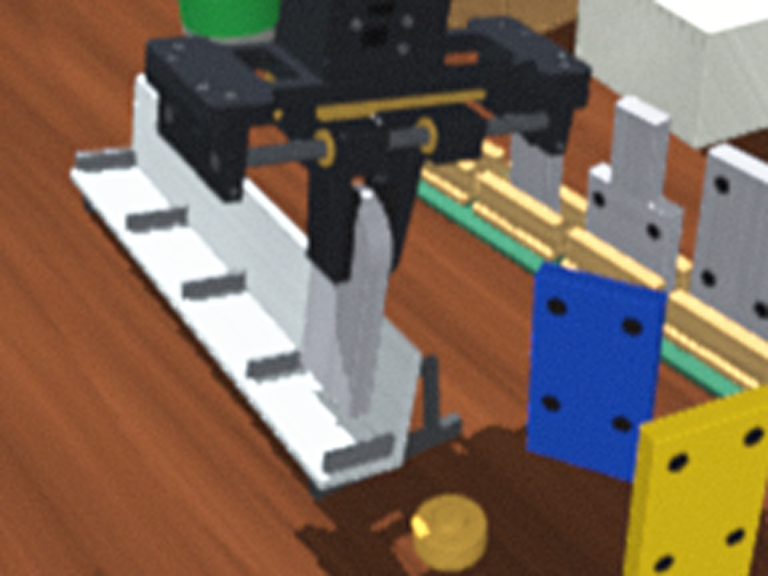

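The side view shows the arched plate inside the rightmost bay, leaning parallel to the backstop with its foot still above the floor. I'll lower it and let go.

```bash
python3 -m creep '[-1,1.5,8,0.4,0,0,0,0.5,3,0,0,0]';python3 dr.py 0.003 -0.12 0.087 0.2 1
```

```text
clock: 5.98
tool_pos: [0.4543, -0.0744, 0.0889]
eef_rot: [0.731, 0.675, -0.067, -0.074]
contact_force: [-0.5, 0.2, -2.7]
opening: 0.13
t 5.98 pos [ 0.4543 -0.0744  0.0889] open 11.4 F [-0.5  0.2 -2.7] total mm world [-0.1  0.  -1.9] turn deg [ 0.   -0.12 -0.15] jawyaw -4.6 toolz [-0.198  0.017 -0.98 ]
[0.0, 0.3, 1.9, 0.0, -0.12, -0.15]
```

```bash
python3 -m creep '[0,0,2,0,0,0,0,0,2,0,0,0]';python3 dr.py 0.003 -0.12 0.087 0.2 1
```

```text
clock: 6.15
tool_pos: [0.4553, -0.0746, 0.0864]
eef_rot: [0.731, 0.675, -0.066, -0.073]
contact_force: [0.9, 0.6, 23.8]
opening: 0.135
t 6.15 pos [ 0.4553 -0.0746  0.0864] open 11.9 F [ 0.9  0.6 23.8] total mm world [-1.1  0.2  0.6] turn deg [ 0.19 -0.11 -0.17] jawyaw -4.61 toolz [-0.195  0.017 -0.981]
[0.2, -1.2, -0.4, 0.19, -0.11, -0.17]
```

```bash
python3 -m creep '[0,0,-1,0,0,0]' 45; python3 -m creep '[0,0,0,0,0,0,0,0,0,0,0,0]'; python3 dr.py 0.003 -0.12 0.087 0.2 1
```

```text
clock: 6.23
tool_pos: [0.4562, -0.0748, 0.0883]
eef_rot: [0.732, 0.675, -0.066, -0.072]
contact_force: [-0.3, 0.3, -0.0]
opening: 0.184
clock: 6.4
tool_pos: [0.4574, -0.0751, 0.0899]
eef_rot: [0.732, 0.675, -0.064, -0.071]
contact_force: [-0.6, -0.3, -0.1]
opening: 0.33
t 6.4 pos [ 0.4574 -0.0751  0.0899] open 29.1 F [-0.6 -0.3 -0.1] total mm world [-3.2  0.7 -2.9] turn deg [ 0.49 -0.1  -0.2 ] jawyaw -4.64 toolz [-0.19   0.017 -0.982]
[0.4, -2.7, 3.5, 0.49, -0.1, -0.2]
```

Run:
```python
from plant import *
import cv2
p=snapshot("side"); cv2.imwrite("pics/s2.png",cv2.resize(p["color"][130:310,130:370,::-1],None,fx=3.2,fy=3.2,interpolation=2))
```

```text
(no output)
```

View pics/s2.png

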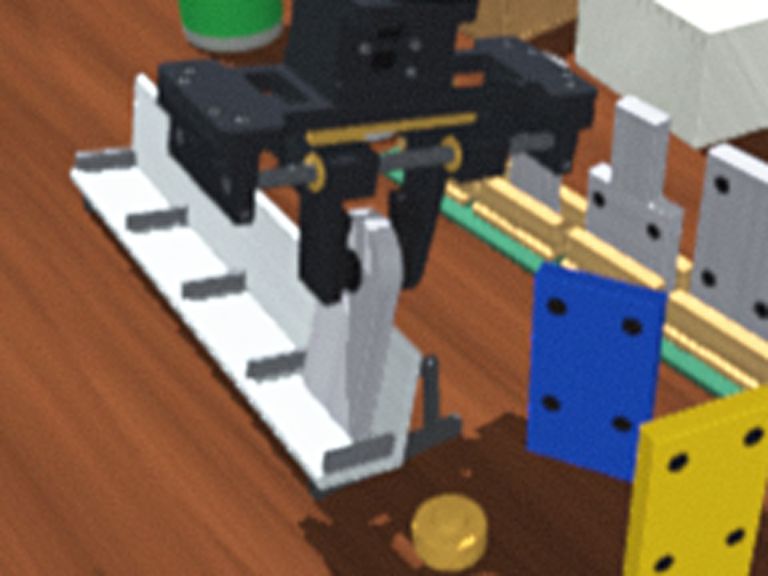

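The arched plate now leans on the backstop, free between the open fingers. I'll retreat along the tool axis and go to the narrow plate.

```bash
python3 -m creep '[0,-2,-8,0,0,0,0,-1,-25,0,0,0,0,0,-38,0,0,0,0,0,-35,0,0,0]' 60; python3 plan.py 0.6399 0.004 0.19 0.0274 0
```

```text
clock: 6.78
tool_pos: [0.4689, -0.0761, 0.1944]
eef_rot: [0.731, 0.674, -0.07, -0.077]
contact_force: [0.9, -0.3, -0.0]
opening: 0.674
t 6.78 pos [ 0.4689 -0.0761  0.1944] open 59.3 F [ 0.9 -0.3 -0. ] total mm world [171.   80.1  -4.4] turn deg [-11.92  -0.72  -6.2 ] jawyaw -4.64 toolz [-0.206  0.018 -0.978]
[18.7, 32.3, -5.9, -2.38, -0.14, -1.24]
[18.0, 32.9, -4.6, -2.38, -0.14, -1.24]
[17.3, 33.4, -3.3, -2.38, -0.14, -1.24]
[16.6, 33.9, -1.9, -2.38, -0.14, -1.24]
[15.8, 34.3, -0.5, -2.38, -0.14, -1.24]
```

```bash
python3 -m creep '[18,32,-5,-2.4,0,-1.2,18,33,-4,-2.4,0,-1.2,17,33,-3,-2.4,0,-1.2,16,33,-2,-2.4,0,-1.2,12,25,0,-2.2,0,-1.2]' 60; python3 -m creep '[0,0,0,0,0,0]'; python3 plan.py 0.6399 0.004 0.14 0.0274 0
```

```text
clock: 7.2
tool_pos: [0.6353, -0.0056, 0.2028]
eef_rot: [0.701, 0.713, 0.009, 0.004]
contact_force: [0.3, 0.1, -0.2]
opening: 0.684
clock: 7.28
tool_pos: [0.6387, -0.0014, 0.2037]
eef_rot: [0.699, 0.715, 0.012, 0.005]
contact_force: [0.6, 0.2, 0.4]
opening: 0.68
t 7.28 pos [ 0.6387 -0.0014  0.2037] open 59.9 F [0.6 0.2 0.4] total mm world [  1.2   5.4 -63.7] turn deg [ 1.37 -0.59 -0.31] jawyaw 1.25 toolz [ 0.024  0.011 -1.   ]
[2.3, -0.1, 31.9, 0.68, -0.3, -0.16]
[2.5, 0.3, 31.9, 0.68, -0.3, -0.16]
```

```bash
python3 -m creep '[2,0,30,0.7,-0.3,-0.2,2,0,32,0.6,-0.2,-0.1,0,0,0,0,0,0]' ; python3 plan.py 0.6393 0.004 0.084 0.0274 0 2
```

```text
clock: 7.53
tool_pos: [0.641, 0.0037, 0.1438]
eef_rot: [0.697, 0.717, 0.002, 0.001]
contact_force: [-0.8, 0.3, 0.0]
opening: 0.68
t 7.53 pos [0.641  0.0037 0.1438] open 59.9 F [-0.8  0.3  0. ] total mm world [ -1.7   0.3 -59.8] turn deg [ 0.28 -0.07  0.06] jawyaw 1.63 toolz [ 0.005  0.001 -1.   ]
[0.1, -1.0, 29.9, 0.14, -0.03, 0.03]
[0.1, -0.9, 29.9, 0.14, -0.03, 0.03]
```

```bash
python3 -m creep '[0,-1,29,0.2,0,0,0,-1,24,0,0,0,0,0,4,0,0,0]' 20 ; python3 plan.py 0.6393 0.004 0.084 0.0274 0
```

```text
clock: 7.78
tool_pos: [0.6392, 0.0021, 0.0896]
eef_rot: [0.698, 0.716, 0.001, 0.001]
contact_force: [-1.6, -0.8, 0.2]
opening: 0.475
t 7.78 pos [0.6392 0.0021 0.0896] open 41.8 F [-1.6 -0.8  0.2] total mm world [ 0.1  1.9 -5.6] turn deg [ 0.17 -0.   -0.04] jawyaw 1.53 toolz [ 0.003  0.    -1.   ]
[1.9, 0.2, 5.6, 0.17, -0.0, -0.04]
```

```bash
python3 -m creep '[2,0,6,0.2,0,0,0,0,1,0,0,0,0,0,1,0,0,0,0,0,1,0,0,0]' 5 40; python3 plan.py 0.6393 0.004 0.084 0.0274 0
```

```text
clock: 8.12
tool_pos: [0.6397, 0.0024, 0.0849]
eef_rot: [0.698, 0.716, 0.0, 0.001]
contact_force: [-0.6, 0.5, 0.6]
opening: 0.175
t 8.12 pos [0.6397 0.0024 0.0849] open 15.4 F [-0.6  0.5  0.6] total mm world [-0.4  1.6 -0.9] turn deg [ 0.08  0.05 -0.17] jawyaw 1.4 toolz [ 0.001 -0.001 -1.   ]
[1.6, -0.4, 0.9, 0.08, 0.05, -0.17]
```

```bash
python3 -m creep '[1,0,1,0,0,0,0,0,0.5,0,0,0]'; python3 plan.py 0.6393 0.004 0.084 0.0274 0
```

```text
clock: 8.28
tool_pos: [0.6406, 0.003, 0.0853]
eef_rot: [0.699, 0.716, 0.001, 0.002]
contact_force: [0.1, 0.4, -2.7]
opening: 0.133
t 8.28 pos [0.6406 0.003  0.0853] open 11.8 F [ 0.1  0.4 -2.7] total mm world [-1.3  1.  -1.3] turn deg [ 0.23  0.07 -0.2 ] jawyaw 1.37 toolz [ 0.004 -0.001 -1.   ]
[1.0, -1.3, 1.3, 0.23, 0.07, -0.2]
```

```bash
python3 -m creep '[0,0,-20,0,0,0,0,0,-35,0,0,0,0,0,-38,0,0,0,0,0,-35,0,0,0,0,0,-20,0,0,0]'; python3 dr.py 0.0036 -0.04 0.2 0.2 6
```

```text
clock: 8.7
tool_pos: [0.6359, 0.0037, 0.2328]
eef_rot: [0.698, 0.716, -0.004, -0.003]
contact_force: [0.7, 0.7, -2.7]
opening: 0.132
t 8.7 pos [0.6359 0.0037 0.2328] open 11.6 F [ 0.7  0.7 -2.7] total mm world [-175.     1.7  -32.8] turn deg [10.9   0.68  5.83] jawyaw 1.42 toolz [-0.01  -0.001 -1.   ]
[1.0, -29.1, 5.7, 1.82, 0.11, 0.97]
[0.5, -28.9, 6.7, 1.82, 0.11, 0.97]
[-0.0, -28.7, 7.6, 1.82, 0.11, 0.97]
[-0.5, -28.4, 8.5, 1.82, 0.11, 0.97]
[-1.0, -28.1, 9.4, 1.82, 0.11, 0.97]
[-1.5, -27.8, 10.3, 1.82, 0.11, 0.97]
```

```bash
python3 -m creep '[1,-29,5,1.8,0,1,0,-29,6,1.8,0,1,0,-29,6,1.8,0,1,0,-28,6,1.8,0,1,-1,-28,7,1.8,0,1]'; python3 dr.py 0.0036 -0.04 0.15 0.2
```

```text
clock: 9.12
tool_pos: [0.4964, 0.0059, 0.2204]
eef_rot: [0.728, 0.681, -0.052, -0.051]
contact_force: [0.1, 0.2, -2.9]
opening: 0.13
t 9.12 pos [0.4964 0.0059 0.2204] open 11.4 F [ 0.1  0.2 -2.9] total mm world [-35.4  -0.5 -70.4] turn deg [3.16 0.44 0.6 ] jawyaw -3.83 toolz [-0.144  0.004 -0.99 ]
[-0.8, -8.3, 24.9, 1.05, 0.15, 0.2]
[-0.9, -7.8, 25.1, 1.05, 0.15, 0.2]
[-1.0, -7.3, 25.2, 1.05, 0.15, 0.2]
```

```bash
python3 -m creep '[-1,-17,10,1.2,0,0.3,-1,-12,20,1.2,0,0.3,0,0,12,0.5,0,0,0,0,0,0,0,0]'; python3 dr.py 0.0036 -0.04 0.09 0.2 3
```

```text
clock: 9.45
tool_pos: [0.4537, 0.0063, 0.1837]
eef_rot: [0.73, 0.676, -0.071, -0.071]
contact_force: [-0.4, 0.7, -2.3]
opening: 0.131
t 9.45 pos [0.4537 0.0063 0.1837] open 11.6 F [-0.4  0.7 -2.3] total mm world [  7.3  -1.  -93.7] turn deg [-0.09  0.43 -0.05] jawyaw -4.49 toolz [-0.2    0.008 -0.98 ]
[0.1, 8.7, 30.1, -0.03, 0.14, -0.02]
[0.0, 8.6, 30.1, -0.03, 0.14, -0.02]
[-0.1, 8.6, 30.1, -0.03, 0.14, -0.02]
```

```bash
python3 -m creep '[0,8,29,0,0.2,0,0,8,29,0,0.2,0,0,6,18,0,0,0,0,0,0,0,0,0]'; python3 dr.py 0.0036 -0.04 0.09 0.2 1
```

```text
clock: 9.78
tool_pos: [0.4671, 0.0061, 0.1038]
eef_rot: [0.731, 0.676, -0.064, -0.07]
contact_force: [-1.8, 0.4, -3.1]
opening: 0.13
t 9.78 pos [0.4671 0.0061 0.1038] open 11.5 F [-1.8  0.4 -3.1] total mm world [ -6.1  -0.7 -13.8] turn deg [ 0.54 -0.09  0.02] jawyaw -4.42 toolz [-0.189  0.016 -0.982]
[-1.2, -3.3, 14.7, 0.54, -0.09, 0.02]
```

```bash
python3 -m creep '[-1,-4,8,0.5,0,0,0,-1,4,0,0,0]'; python3 dr.py 0.0036 -0.04 0.09 0.2 1
```

```text
clock: 9.95
tool_pos: [0.4623, 0.0056, 0.0932]
eef_rot: [0.73, 0.676, -0.066, -0.072]
contact_force: [-0.2, -0.7, -3.0]
opening: 0.135
t 9.95 pos [0.4623 0.0056 0.0932] open 11.9 F [-0.2 -0.7 -3. ] total mm world [-1.3 -0.3 -3.2] turn deg [ 0.23 -0.11  0.02] jawyaw -4.42 toolz [-0.194  0.017 -0.981]
[-0.4, -0.6, 3.4, 0.23, -0.11, 0.02]
```

```bash
python3 -m creep '[0,-1,3,0.2,0,0,0,0,1,0,0,0]'; python3 dr.py 0.0036 -0.04 0.09 0.2 1
```

```text
clock: 10.12
tool_pos: [0.4624, 0.0058, 0.0901]
eef_rot: [0.73, 0.676, -0.065, -0.072]
contact_force: [0.3, 0.6, -2.7]
opening: 0.133
t 10.12 pos [0.4624 0.0058 0.0901] open 11.8 F [ 0.3  0.6 -2.7] total mm world [-1.4 -0.5 -0.1] turn deg [ 0.28 -0.14  0.02] jawyaw -4.42 toolz [-0.193  0.017 -0.981]
[-0.6, -1.3, 0.4, 0.28, -0.14, 0.02]
```

```bash
python3 -m creep '[0,0,2,0,0,0]'; python3 dr.py 0.0036 -0.04 0.09 0.2 1
```

```text
clock: 10.2
tool_pos: [0.4632, 0.0059, 0.0888]
eef_rot: [0.731, 0.676, -0.064, -0.071]
contact_force: [1.7, 0.9, 19.8]
opening: 0.133
t 10.2 pos [0.4632 0.0059 0.0888] open 11.7 F [ 1.7  0.9 19.8] total mm world [-2.2 -0.6  1.2] turn deg [ 0.43 -0.16  0.02] jawyaw -4.42 toolz [-0.19   0.018 -0.982]
[-0.7, -2.3, -0.7, 0.43, -0.16, 0.02]
```

On the floor (20 N). I'll release.

```bash
python3 -m creep '[0,0,-1,0,0,0,0,0,0,0,0,0,0,0,1,0,0,0]' 60; python3 -m creep '[0,-1,-8,0,0,0,0,-1,-25,0,0,0,0,0,-38,0,0,0,0,0,-35,0,0,0]'
python3 - <<'E'
from plant import *
import cv2
p=snapshot("side"); cv2.imwrite("pics/s3.png",cv2.resize(p["color"][130:310,130:370,::-1],None,fx=3.2,fy=3.2,interpolation=2))
E
python3 plan.py 0.642 -0.076 0.19 0.0274 0
```

```text
clock: 10.45
tool_pos: [0.4654, 0.0061, 0.0909]
eef_rot: [0.731, 0.676, -0.062, -0.07]
contact_force: [0.5, 0.0, -0.6]
opening: 0.337
clock: 10.78
tool_pos: [0.478, 0.0043, 0.1955]
eef_rot: [0.73, 0.676, -0.068, -0.075]
contact_force: [0.2, 0.2, -0.0]
opening: 0.641
t 10.83 pos [0.4829 0.0042 0.2009] open 59.2 F [ 2.  -0.4  3.4] total mm world [159.1 -80.2 -10.9] turn deg [-10.88  -0.75  -5.98] jawyaw -4.41 toolz [-0.188  0.018 -0.982]
[-13.5, 32.8, -4.1, -2.18, -0.15, -1.2]
[-14.2, 32.6, -2.9, -2.18, -0.15, -1.2]
[-14.9, 32.4, -1.6, -2.18, -0.15, -1.2]
[-15.6, 32.1, -0.3, -2.18, -0.15, -1.2]
[-16.2, 31.8, 0.9, -2.18, -0.15, -1.2]
```

View pics/s3.png

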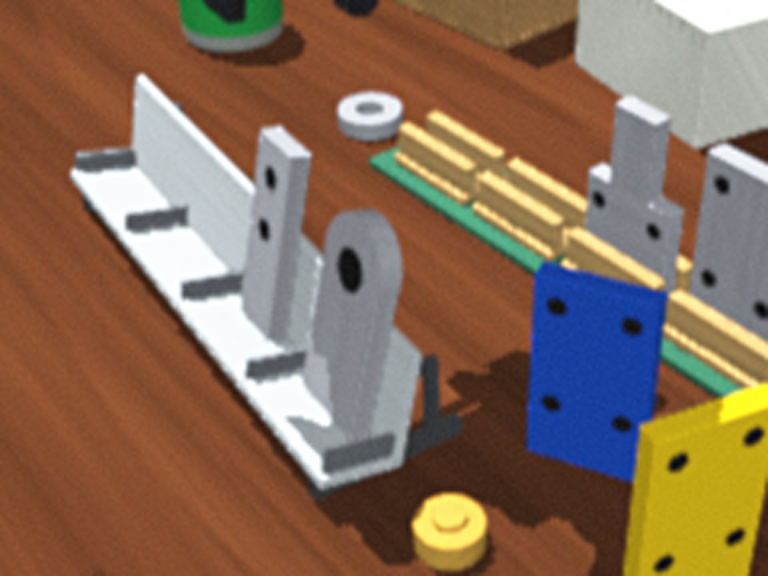

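Both plates stand leaning in the two right-hand bays, arched at (355,310) and narrow at (275,230) in the crop. The stepped plate is next.

```bash
python3 -m creep '[-13,32,-4,-2.2,0,-1.2,-14,32,-3,-2.2,0,-1.2,-15,32,-2,-2.2,0,-1.2,-15,32,0,-2.2,0,-1.2,-12,24,1,-2,0,-1.2]' 60; python3 -m creep '[0,0,0,0,0,0]'; python3 plan.py 0.6421 -0.076 0.14 0.0274 0
```

```text
clock: 11.25
tool_pos: [0.6375, -0.0682, 0.1999]
eef_rot: [0.693, 0.721, 0.01, -0.0]
contact_force: [-0.1, -0.4, -0.0]
opening: 0.678
clock: 11.33
tool_pos: [0.6406, -0.0721, 0.2004]
eef_rot: [0.694, 0.719, 0.011, 0.003]
contact_force: [0.7, -0.3, 0.6]
opening: 0.679
t 11.33 pos [ 0.6406 -0.0721  0.2004] open 59.8 F [ 0.7 -0.3  0.6] total mm world [  1.5  -3.9 -60.4] turn deg [ 1.15 -0.69  0.46] jawyaw 2.03 toolz [ 0.02   0.013 -1.   ]
[-2.3, 0.1, 30.2, 0.57, -0.34, 0.23]
[-2.2, 0.4, 30.2, 0.57, -0.34, 0.23]
```

```bash
python3 -m creep '[-2,0,30,0.7,-0.3,0.3,-2,0,30,0.5,-0.3,0.2,0,0,0,0,0,0]' ; python3 plan.py 0.6421 -0.076 0.085 0.0274 0 2
```

```text
clock: 11.58
tool_pos: [0.6431, -0.077, 0.1421]
eef_rot: [0.699, 0.715, 0.002, 0.001]
contact_force: [-1.7, 0.4, -0.3]
opening: 0.68
t 11.58 pos [ 0.6431 -0.077   0.1421] open 59.9 F [-1.7  0.4 -0.3] total mm world [ -1.    1.  -57.1] turn deg [ 0.21 -0.04 -0.23] jawyaw 1.34 toolz [ 0.004  0.001 -1.   ]
[0.5, -0.6, 28.5, 0.1, -0.02, -0.12]
[0.5, -0.5, 28.5, 0.1, -0.02, -0.12]
```

```bash
python3 -m creep '[0.5,-1,28,0.2,0,-0.2,0.5,0,24,0,0,0,0,0,5,0,0,0]' 20 ; python3 plan.py 0.6421 -0.076 0.085 0.0274 0
```

```text
clock: 11.83
tool_pos: [0.6428, -0.0751, 0.0879]
eef_rot: [0.697, 0.717, 0.001, 0.001]
contact_force: [-0.5, -0.4, -0.0]
opening: 0.479
t 11.83 pos [ 0.6428 -0.0751  0.0879] open 42.2 F [-0.5 -0.4 -0. ] total mm world [-0.7 -0.9 -2.9] turn deg [ 0.17 -0.06 -0.01] jawyaw 1.55 toolz [ 0.003  0.001 -1.   ]
[-0.9, -0.7, 2.9, 0.17, -0.06, -0.01]
```

```bash
python3 -m creep '[-1,-0.5,3,0.2,0,0,0,0,1,0,0,0,0,0,1,0,0,0,0,0,1,0,0,0,0,0,1,0,0,0]' 5 40; python3 plan.py 0.6421 -0.076 0.085 0.0274 0
```

```text
clock: 12.25
tool_pos: [0.6435, -0.0753, 0.0863]
eef_rot: [0.697, 0.717, 0.002, 0.001]
contact_force: [-1.1, -0.2, -2.8]
opening: 0.131
t 12.25 pos [ 0.6435 -0.0753  0.0863] open 11.5 F [-1.1 -0.2 -2.8] total mm world [-1.4 -0.7 -1.3] turn deg [ 0.18 -0.07  0.03] jawyaw 1.6 toolz [ 0.003  0.001 -1.   ]
[-0.7, -1.4, 1.3, 0.18, -0.07, 0.03]
```

```bash
python3 -m creep '[0,0,-20,0,0,0,0,0,-35,0,0,0,0,0,-38,0,0,0,0,0,-35,0,0,0,0,0,-22,0,0,0]'; python3 dr.py 0.0038 0.04 0.22 0.2 6
```

```text
clock: 12.67
tool_pos: [0.6389, -0.0747, 0.2366]
eef_rot: [0.697, 0.717, -0.002, -0.004]
contact_force: [0.1, -0.1, -3.1]
opening: 0.133
t 12.67 pos [ 0.6389 -0.0747  0.2366] open 11.8 F [ 0.1 -0.1 -3.1] total mm world [-171.5  159.8  -16.6] turn deg [10.88  0.46  6.07] jawyaw 1.64 toolz [-0.01   0.003 -1.   ]
[23.5, -23.8, 2.7, 1.55, 0.07, 0.87]
[23.1, -24.1, 3.4, 1.55, 0.07, 0.87]
[22.8, -24.3, 4.0, 1.55, 0.07, 0.87]
[22.4, -24.6, 4.7, 1.55, 0.07, 0.87]
[22.0, -24.8, 5.4, 1.55, 0.07, 0.87]
[21.6, -24.9, 6.1, 1.55, 0.07, 0.87]
[21.2, -25.1, 6.8, 1.55, 0.07, 0.87]
```

```bash
python3 -m creep '[23,-24,3,1.6,0,0.9,23,-24,3,1.6,0,0.9,23,-24,3,1.6,0,0.9,22,-25,4,1.6,0,0.9,22,-25,4,1.6,0,0.9]'; python3 dr.py 0.0038 0.04 0.17 0.2 2
```

```text
clock: 13.08
tool_pos: [0.5217, 0.0333, 0.2366]
eef_rot: [0.729, 0.681, -0.047, -0.043]
contact_force: [0.0, 0.8, -3.4]
opening: 0.132
t 13.08 pos [0.5217 0.0333 0.2366] open 11.7 F [ 0.   0.8 -3.4] total mm world [-54.3  51.8 -66.6] turn deg [4.18 0.62 0.47] jawyaw -3.95 toolz [-0.127 -0.001 -0.992]
[16.2, -16.3, 24.3, 1.39, 0.21, 0.16]
[16.1, -15.7, 24.7, 1.39, 0.21, 0.16]
[15.9, -15.2, 25.2, 1.39, 0.21, 0.16]
```

```bash
python3 -m creep '[18,-22,14,1.4,0.2,0.2,18,-20,18,1.4,0.2,0.2,12,-8,22,1.3,0.2,0.1,0,0,0,0,0,0]'; python3 dr.py 0.0038 0.04 0.092 0.2 3
```

```text
clock: 13.42
tool_pos: [0.4608, 0.0936, 0.1918]
eef_rot: [0.728, 0.678, -0.067, -0.075]
contact_force: [0.1, 0.3, -3.3]
opening: 0.131
t 13.42 pos [0.4608 0.0936 0.1918] open 11.6 F [ 0.1  0.3 -3.3] total mm world [  6.6  -8.5 -99.8] turn deg [-0.09 -0.19  0.44] jawyaw -3.99 toolz [-0.199  0.019 -0.98 ]
[-2.8, 9.0, 32.1, -0.03, -0.06, 0.15]
[-2.8, 9.0, 32.1, -0.03, -0.06, 0.15]
[-2.7, 9.0, 32.1, -0.03, -0.06, 0.15]
```

```bash
python3 -m creep '[-3,7,31,0,0,0.2,-3,7,30,0,0,0.2,-2,5,18,0,0,0,0,0,0,0,0,0]'; python3 dr.py 0.0038 0.04 0.092 0.2 1
```

```text
clock: 13.75
tool_pos: [0.4697, 0.085, 0.112]
eef_rot: [0.73, 0.677, -0.062, -0.07]
contact_force: [-0.3, 0.4, -2.3]
opening: 0.133
t 13.75 pos [0.4697 0.085  0.112 ] open 11.7 F [-0.3  0.4 -2.3] total mm world [ -2.3   0.1 -20. ] turn deg [ 0.73 -0.27  0.16] jawyaw -4.28 toolz [-0.185  0.019 -0.982]
[-0.2, 1.4, 20.1, 0.73, -0.27, 0.16]
```

```bash
python3 -m creep '[0,0,12,0.7,-0.2,0.1,0,0,5,0.2,0,0]'; python3 dr.py 0.0038 0.04 0.092 0.2 1
```

```text
clock: 13.92
tool_pos: [0.4697, 0.0836, 0.0972]
eef_rot: [0.731, 0.675, -0.067, -0.073]
contact_force: [-0.1, -0.1, -3.1]
opening: 0.133
t 13.92 pos [0.4697 0.0836 0.0972] open 11.7 F [-0.1 -0.1 -3.1] total mm world [-2.3  1.5 -5.2] turn deg [ 0.1  -0.08 -0.08] jawyaw -4.52 toolz [-0.196  0.017 -0.98 ]
[1.3, -1.3, 5.6, 0.1, -0.08, -0.08]
```

```bash
python3 -m creep '[1,-2,5,0.1,0,0,0,0,1,0,0,0]'; python3 dr.py 0.0038 0.04 0.092 0.2 1
```

```text
clock: 14.08
tool_pos: [0.4687, 0.084, 0.0931]
eef_rot: [0.732, 0.675, -0.066, -0.072]
contact_force: [0.1, -0.2, -2.6]
opening: 0.131
t 14.08 pos [0.4687 0.084  0.0931] open 11.6 F [ 0.1 -0.2 -2.6] total mm world [-1.4  1.1 -1.1] turn deg [ 0.24 -0.12 -0.17] jawyaw -4.61 toolz [-0.194  0.017 -0.981]
[1.0, -1.2, 1.4, 0.24, -0.12, -0.17]
```

```bash
python3 -m creep '[1,-1,2.5,0.2,0,0]'; python3 -m creep '[0,0,1.5,0,0,0]'; python3 dr.py 0.0038 0.04 0.092 0.2 1
```

```text
clock: 14.17
tool_pos: [0.4685, 0.0847, 0.0919]
eef_rot: [0.732, 0.675, -0.066, -0.073]
contact_force: [1.1, -0.5, -3.1]
opening: 0.13
clock: 14.25
tool_pos: [0.4685, 0.085, 0.091]
eef_rot: [0.732, 0.675, -0.065, -0.073]
contact_force: [0.2, 0.2, -3.2]
opening: 0.133
t 14.25 pos [0.4685 0.085  0.091 ] open 11.7 F [ 0.2  0.2 -3.2] total mm world [-1.1  0.   1. ] turn deg [ 0.24 -0.16 -0.18] jawyaw -4.63 toolz [-0.194  0.018 -0.981]
[-0.0, -1.2, -0.8, 0.24, -0.16, -0.18]
```

```bash
python3 -m creep '[0,0,2,0,0,0]'; python3 dr.py 0.0038 0.04 0.092 0.2 1
```

```text
clock: 14.33
tool_pos: [0.4691, 0.0852, 0.0901]
eef_rot: [0.732, 0.675, -0.064, -0.072]
contact_force: [2.2, -2.2, 21.5]
opening: 0.131
t 14.33 pos [0.4691 0.0852 0.0901] open 11.5 F [ 2.2 -2.2 21.5] total mm world [-1.7 -0.1  1.9] turn deg [ 0.38 -0.2  -0.18] jawyaw -4.62 toolz [-0.191  0.018 -0.981]
[-0.2, -2.0, -1.5, 0.38, -0.2, -0.18]
```

Contact; release, retreat and look.

```bash
python3 -m creep '[0,0,-1,0,0,0,0,0,0,0,0,0,0,0,1,0,0,0]' 60; python3 -m creep '[0,-1,-8,0,0,0,0,-1,-25,0,0,0,0,0,-38,0,0,0,0,0,-38,0,0,0,0,0,-10,0,0,0]'
python3 - <<'E'
from plant import *
import cv2
p=snapshot("side"); cv2.imwrite("pics/s4.png",cv2.resize(p["color"][130:310,130:370,::-1],None,fx=3.2,fy=3.2,interpolation=2))
E
python3 plan.py 0.6442 -0.156 0.21 0.0274 0
```

```text
clock: 14.58
tool_pos: [0.4705, 0.0855, 0.092]
eef_rot: [0.732, 0.675, -0.063, -0.071]
contact_force: [0.3, -1.1, -0.6]
opening: 0.335
clock: 15.0
tool_pos: [0.4881, 0.0832, 0.213]
eef_rot: [0.731, 0.675, -0.067, -0.074]
contact_force: [1.3, -0.0, -0.4]
opening: 0.675
t 15.05 pos [0.4884 0.0832 0.213 ] open 59.9 F [ 1.2 -0.2  1.2] total mm world [ 155.8 -239.2   -3. ] turn deg [-11.38  -0.72  -6.13] jawyaw -4.57 toolz [-0.197  0.018 -0.98 ]
[-28.3, 21.4, -4.0, -1.42, -0.09, -0.77]
[-28.5, 21.2, -3.4, -1.42, -0.09, -0.77]
[-28.8, 20.9, -2.9, -1.42, -0.09, -0.77]
[-29.1, 20.5, -2.3, -1.42, -0.09, -0.77]
[-29.4, 20.2, -1.7, -1.42, -0.09, -0.77]
[-29.7, 19.8, -1.2, -1.42, -0.09, -0.77]
[-29.9, 19.5, -0.7, -1.42, -0.09, -0.77]
[-30.2, 19.1, -0.1, -1.42, -0.09, -0.77]
```

View pics/s4.png

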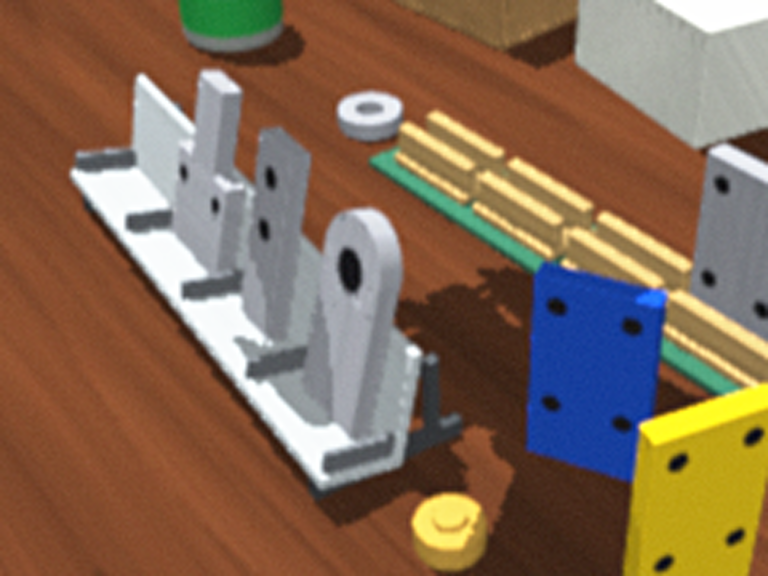

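Three plates are in place, with stepped at (210,175) in the second bay. The plain grey plate is last.

```bash
python3 -m creep '[-28,21,-4,-1.4,0,-0.8,-29,21,-4,-1.4,0,-0.8,-29,21,-3,-1.4,0,-0.8,-29,20,-2,-1.4,0,-0.8,-29,20,-2,-1.4,0,-0.8]' 60; python3 plan.py 0.6442 -0.156 0.19 0.0274 0
```

```text
clock: 15.47
tool_pos: [0.5853, -0.0589, 0.2117]
eef_rot: [0.702, 0.711, -0.02, -0.033]
contact_force: [0.2, -0.5, -1.1]
opening: 0.681
t 15.47 pos [ 0.5853 -0.0589  0.2117] open 60.0 F [ 0.2 -0.5 -1.1] total mm world [ 58.9 -97.1 -21.7] turn deg [-4.3  -1.17 -0.89] jawyaw 0.72 toolz [-0.075  0.019 -0.997]
[-24.5, 14.8, 3.8, -1.08, -0.29, -0.22]
[-24.6, 14.6, 4.2, -1.08, -0.29, -0.22]
[-24.6, 14.4, 4.6, -1.08, -0.29, -0.22]
[-24.7, 14.3, 5.0, -1.08, -0.29, -0.22]
```

```bash
python3 -m creep '[-24,14,3,-1,-0.3,-0.2,-24,14,4,-1,-0.3,-0.2,-24,14,4,-1,-0.3,-0.2,-16,9,3,-0.6,-0.2,-0.2,0,0,0,0,0,0]' 60; python3 plan.py 0.6442 -0.156 0.14 0.0274 0
```

```text
clock: 15.88
tool_pos: [0.6368, -0.1596, 0.1899]
eef_rot: [0.701, 0.713, -0.006, -0.003]
contact_force: [0.6, -0.7, -0.4]
opening: 0.681
t 15.88 pos [ 0.6368 -0.1596  0.1899] open 60.0 F [ 0.6 -0.7 -0.4] total mm world [  7.4   3.6 -49.9] turn deg [-0.77  0.25 -0.57] jawyaw 1.0 toolz [-0.013 -0.005 -1.   ]
[1.9, 4.1, 24.9, -0.38, 0.13, -0.29]
[1.8, 3.9, 24.9, -0.38, 0.13, -0.29]
```

```bash
python3 -m creep '[2,4,25,-0.4,0.1,-0.3,1,4,24,-0.4,0.1,-0.3,0,0,0,0,0,0]' ; python3 plan.py 0.6442 -0.156 0.085 0.0274 0 2
```

```text
clock: 16.13
tool_pos: [0.6428, -0.156, 0.1389]
eef_rot: [0.698, 0.716, -0.0, -0.001]
contact_force: [-0.8, 0.9, -0.7]
opening: 0.676
t 16.13 pos [ 0.6428 -0.156   0.1389] open 59.6 F [-0.8  0.9 -0.7] total mm world [  1.4   0.  -53.9] turn deg [-0.05 -0.04 -0.09] jawyaw 1.48 toolz [-0.001  0.001 -1.   ]
[-0.0, 0.7, 27.0, -0.03, -0.02, -0.05]
[-0.0, 0.7, 27.0, -0.03, -0.02, -0.05]
```

```bash
python3 -m creep '[0,1,27,0,0,0,0,0,22,0,0,0,0,0,4,0,0,0]' 20 ; python3 plan.py 0.6442 -0.156 0.085 0.0274 0
```

```text
clock: 16.38
tool_pos: [0.6432, -0.1521, 0.0866]
eef_rot: [0.697, 0.717, 0.0, -0.002]
contact_force: [0.3, 0.4, -0.5]
opening: 0.475
t 16.38 pos [ 0.6432 -0.1521  0.0866] open 41.9 F [ 0.3  0.4 -0.5] total mm world [ 1.  -3.9 -1.6] turn deg [-0.1  -0.19  0.04] jawyaw 1.61 toolz [-0.002  0.003 -1.   ]
[-3.9, 0.9, 1.6, -0.1, -0.19, 0.04]
```

```bash
python3 -m creep '[-4,1,2,0,-0.2,0,-1,0,1,0,0,0,0,0,1,0,0,0,0,0,1,0,0,0,0,0,1,0,0,0]' 5 40; python3 plan.py 0.6442 -0.156 0.085 0.0274 0
```

```text
clock: 16.8
tool_pos: [0.6453, -0.1551, 0.0847]
eef_rot: [0.696, 0.718, 0.0, -0.0]
contact_force: [-0.6, -0.1, -0.2]
opening: 0.135
t 16.8 pos [ 0.6453 -0.1551  0.0847] open 11.9 F [-0.6 -0.1 -0.2] total mm world [-1.1 -0.9  0.3] turn deg [-0.   -0.01  0.17] jawyaw 1.74 toolz [-0.  0. -1.]
[-0.9, -1.1, -0.3, -0.0, -0.01, 0.17]
```

```bash
python3 -m creep '[0,0,-20,0,0,0,0,0,-35,0,0,0,0,0,-38,0,0,0,0,0,-38,0,0,0,0,0,-25,0,0,0]'; python3 dr.py 0.0035 0.12 0.23 0.2 8
```

```text
clock: 17.22
tool_pos: [0.6406, -0.1532, 0.2389]
eef_rot: [0.696, 0.718, -0.004, -0.007]
contact_force: [1.4, 0.9, -4.3]
opening: 0.132
t 17.22 pos [ 0.6406 -0.1532  0.2389] open 11.6 F [ 1.4  0.9 -4.3] total mm world [-167.3  318.1   -8.9] turn deg [10.56  0.38  6.23] jawyaw 1.79 toolz [-0.015  0.005 -1.   ]
[32.3, -15.7, 1.3, 1.06, 0.04, 0.62]
[32.1, -16.0, 1.6, 1.06, 0.04, 0.62]
[32.0, -16.4, 1.9, 1.06, 0.04, 0.62]
[31.8, -16.7, 2.2, 1.06, 0.04, 0.62]
[31.6, -17.0, 2.6, 1.06, 0.04, 0.62]
[31.4, -17.3, 2.9, 1.06, 0.04, 0.62]
[31.2, -17.5, 3.3, 1.06, 0.04, 0.62]
[31.0, -17.8, 3.6, 1.06, 0.04, 0.62]
[30.8, -18.1, 4.0, 1.06, 0.04, 0.62]
[30.6, -18.3, 4.3, 1.06, 0.04, 0.62]
```

```bash
python3 -m creep '[32,-16,1,1,0,0.6,32,-16,1,1,0,0.6,32,-16,1,1,0,0.6,32,-17,2,1,0,0.6,32,-17,2,1,0,0.6]';python3 dr.py 0.0035 0.12 0.23 0.2 4
```

```text
clock: 17.63
tool_pos: [0.5608, -0.0029, 0.2447]
eef_rot: [0.722, 0.691, -0.033, -0.027]
contact_force: [1.1, 0.5, -4.6]
opening: 0.13
t 17.63 pos [ 0.5608 -0.0029  0.2447] open 11.4 F [ 1.1  0.5 -4.6] total mm world [-87.5 167.8 -14.7] turn deg [6.69 0.86 1.84] jawyaw -2.54 toolz [-0.084 -0.007 -0.996]
[32.8, -18.7, 4.2, 1.34, 0.17, 0.37]
[32.7, -18.8, 4.7, 1.34, 0.17, 0.37]
[32.5, -18.9, 5.3, 1.34, 0.17, 0.37]
[32.4, -18.9, 5.8, 1.34, 0.17, 0.37]
[32.2, -19.0, 6.3, 1.34, 0.17, 0.37]
```

```bash
python3 -m creep '[33,-19,4,1.3,0.2,0.4,33,-19,4,1.3,0.2,0.4,32,-19,5,1.3,0.2,0.4,32,-19,6,1.3,0.2,0.4,20,-14,12,1.2,0.2,0.2]'; python3 -m creep '[0,0,0,0,0,0]'; python3 dr.py 0.0035 0.12 0.15 0.2 2
```

```text
clock: 18.05
tool_pos: [0.4702, 0.1622, 0.227]
eef_rot: [0.73, 0.676, -0.064, -0.074]
contact_force: [0.8, 0.6, -4.1]
opening: 0.131
clock: 18.13
tool_pos: [0.4658, 0.1679, 0.2259]
eef_rot: [0.727, 0.679, -0.066, -0.077]
contact_force: [-0.2, -0.4, -3.6]
opening: 0.132
t 18.13 pos [0.4658 0.1679 0.2259] open 11.6 F [-0.2 -0.4 -3.6] total mm world [  7.5  -3.1 -75.9] turn deg [-0.13 -0.41  0.6 ] jawyaw -3.83 toolz [-0.2    0.023 -0.98 ]
[-1.1, 7.6, 24.3, -0.04, -0.14, 0.2]
[-1.0, 7.6, 24.3, -0.04, -0.14, 0.2]
[-0.9, 7.6, 24.3, -0.04, -0.14, 0.2]
```

```bash
python3 -m creep '[-1,6,24,0,-0.1,0.2,-1,6,24,0,-0.1,0.2,-1,6,24,0,-0.1,0.2,0,0,0,0,0,0]'; python3 dr.py 0.0035 0.12 0.09 0.2 2
```

```text
clock: 18.47
tool_pos: [0.4701, 0.1685, 0.1516]
eef_rot: [0.728, 0.678, -0.064, -0.073]
contact_force: [-1.2, -0.3, -4.3]
opening: 0.133
t 18.47 pos [0.4701 0.1685 0.1516] open 11.7 F [-1.2 -0.3 -4.3] total mm world [  3.2  -3.6 -61.6] turn deg [ 0.28 -0.25  0.4 ] jawyaw -4.03 toolz [-0.193  0.019 -0.981]
[-1.9, 7.6, 29.9, 0.14, -0.12, 0.2]
[-1.8, 7.7, 29.9, 0.14, -0.12, 0.2]
```

```bash
python3 -m creep '[-2,6,22,0.2,-0.1,0.2,-2,5,18,0.2,-0.1,0.2,0,2,6,0,0,0]'; python3 dr.py 0.0035 0.12 0.09 0.2 1
```

```text
clock: 18.72
tool_pos: [0.4764, 0.1639, 0.1058]
eef_rot: [0.731, 0.676, -0.066, -0.073]
contact_force: [0.2, 0.3, -3.8]
opening: 0.138
t 18.72 pos [0.4764 0.1639 0.1058] open 12.1 F [ 0.2  0.3 -3.8] total mm world [ -3.1   1.  -15.8] turn deg [ 0.17 -0.14 -0.04] jawyaw -4.49 toolz [-0.195  0.018 -0.981]
[0.7, 0.0, 16.1, 0.17, -0.14, -0.04]
```

```bash
python3 -m creep '[1,-1,10,0.2,0,0,0,-1,3,0,0,0]'; python3 dr.py 0.0035 0.12 0.09 0.2 1
```

```text
clock: 18.88
tool_pos: [0.4733, 0.1648, 0.0939]
eef_rot: [0.731, 0.675, -0.066, -0.074]
contact_force: [0.4, 0.9, -3.0]
opening: 0.134
t 18.88 pos [0.4733 0.1648 0.0939] open 11.8 F [ 0.4  0.9 -3. ] total mm world [-0.   0.  -3.9] turn deg [ 0.08 -0.18 -0.12] jawyaw -4.56 toolz [-0.196  0.018 -0.98 ]
[0.0, 0.7, 3.8, 0.08, -0.18, -0.12]
```

```bash
python3 -m creep '[0,0,3,0,0,0]'; python3 -m creep '[0,0,2,0,0,0]';python3 -m creep '[0,0,1,0,0,0]'; python3 dr.py 0.0035 0.12 0.09 0.2 1
```

```text
clock: 18.97
tool_pos: [0.473, 0.165, 0.0915]
eef_rot: [0.731, 0.675, -0.066, -0.074]
contact_force: [0.6, 0.3, -3.8]
opening: 0.131
clock: 19.05
tool_pos: [0.4727, 0.1652, 0.09]
eef_rot: [0.731, 0.675, -0.065, -0.073]
contact_force: [-0.4, 0.4, -3.8]
opening: 0.13
clock: 19.13
tool_pos: [0.4727, 0.1655, 0.0895]
eef_rot: [0.731, 0.675, -0.065, -0.073]
contact_force: [-0.2, 0.8, -3.8]
opening: 0.129
t 19.13 pos [0.4727 0.1655 0.0895] open 11.3 F [-0.2  0.8 -3.8] total mm world [ 0.6 -0.6  0.5] turn deg [ 0.22 -0.26 -0.09] jawyaw -4.54 toolz [-0.194  0.02  -0.981]
[-0.5, 0.5, -0.6, 0.22, -0.26, -0.09]
```

```bash
python3 -m creep '[0,0,2,0,0,0]'; python3 dr.py 0.0035 0.12 0.09 0.2 1
```

```text
clock: 19.22
tool_pos: [0.4733, 0.1658, 0.0889]
eef_rot: [0.731, 0.675, -0.064, -0.073]
contact_force: [0.4, -0.6, 19.7]
opening: 0.13
t 19.22 pos [0.4733 0.1658 0.0889] open 11.5 F [ 0.4 -0.6 19.7] total mm world [ 0.  -1.   1.1] turn deg [ 0.34 -0.32 -0.08] jawyaw -4.52 toolz [-0.192  0.02  -0.981]
[-1.0, -0.1, -1.1, 0.34, -0.32, -0.08]
```

```bash
python3 -m creep '[0,0,-1,0,0,0,0,0,0,0,0,0,0,0,1,0,0,0]' 60; python3 -m creep '[0,-1,-8,0,0,0,0,-1,-25,0,0,0,0,0,-38,0,0,0,0,0,-38,0,0,0,0,0,-10,0,0,0]'; python3 -m creep '[0,0,0,0,0,0,0,0,0,0,0,0,0,0,0,0,0,0,0,0,0,0,0,0]'
python3 - <<'E'
from plant import *
import cv2
p=snapshot("side"); cv2.imwrite("pics/s5.png",p["color"][:,:,::-1])
cv2.imwrite("pics/s5c.png",cv2.resize(p["color"][130:300,130:330,::-1],None,fx=3.5,fy=3.5,interpolation=2))
p=snapshot("scene"); cv2.imwrite("pics/sc5.png",p["color"][:,:,::-1])
for n in ["plain_mid","arched_mid","stepped_mid","narrow_mid"]:
  for c in ("scene","side"): print(n,c,[(round(d["score"],2),[round(float(v),1) for v in d["xy"]]) for d in find_in(n,c)][:4])
E
python3 -c "
from h import *
D=[.4605,.0455,-.0775]
for y in (.12,.04,-.04,-.12): print(y,[proj(c,toworld(D,(.0,y,.072))).round(1) for c in CAM])"
```

```text
clock: 19.47
tool_pos: [0.4751, 0.1666, 0.0915]
eef_rot: [0.731, 0.675, -0.061, -0.072]
contact_force: [0.2, 0.3, -0.8]
opening: 0.336
clock: 19.88
tool_pos: [0.493, 0.1637, 0.2128]
eef_rot: [0.731, 0.676, -0.066, -0.074]
contact_force: [0.4, 0.7, -0.3]
opening: 0.678
clock: 20.22
tool_pos: [0.494, 0.164, 0.2159]
eef_rot: [0.731, 0.676, -0.063, -0.073]
contact_force: [-0.0, 0.1, 0.5]
opening: 0.68
plain_mid scene [(0.7, [197.9, 162.1]), (0.69, [259.2, 138.2]), (0.59, [275.5, 176.2])]
plain_mid side [(0.9, [314.6, 244.1]), (0.84, [179.2, 161.8]), (0.68, [345.4, 287.6])]
arched_mid scene [(0.76, [328.3, 169.5])]
arched_mid side [(0.81, [238.9, 227.7])]
stepped_mid scene [(0.58, [382.2, 231.6]), (0.5, [328.6, 174.9]), (0.38, [382.7, 260.2])]
stepped_mid side [(0.62, [195.3, 185.1])]
narrow_mid scene [(0.7, [240.7, 238.4]), (0.65, [353.9, 211.4])]
narrow_mid side [(0.73, [212.1, 199.0])]
0.12 [array([409.1, 271.1]), array([176.8, 165.2])]
0.04 [array([380.5, 237.2]), array([194.4, 183.5])]
-0.04 [array([355.4, 207.4]), array([214.9, 204.7])]
-0.12 [array([333.1, 181. ]), array([238.8, 229.6])]
```

View pics/s5c.png

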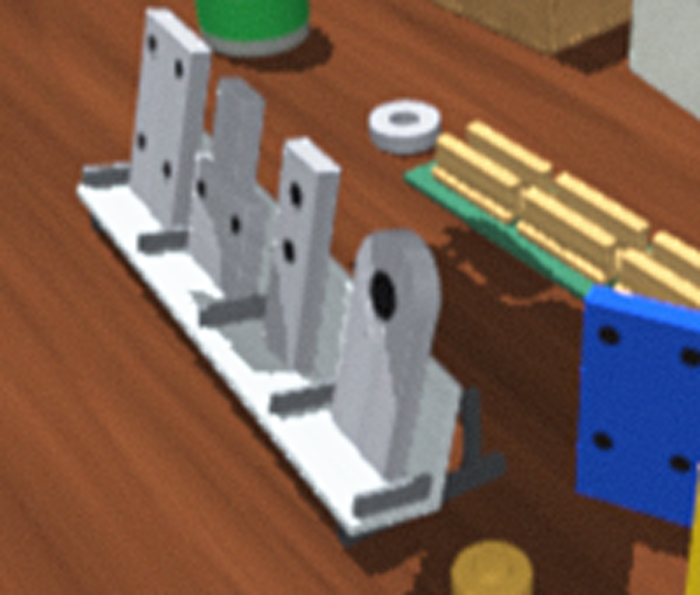

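View pics/sc5.png

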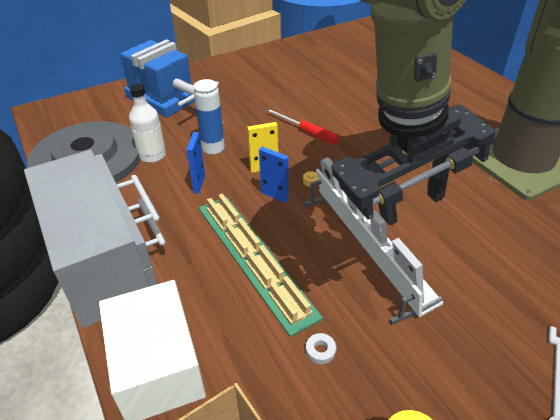

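View pics/s5.png

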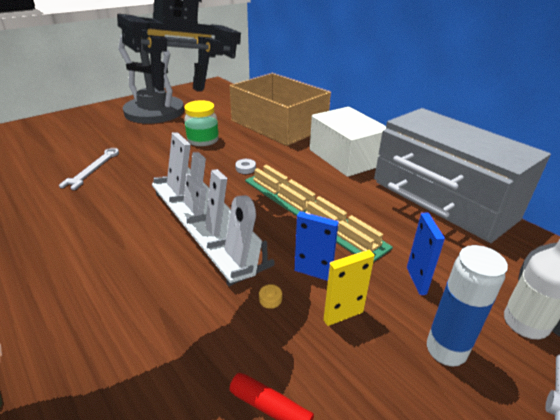

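All four stand in their bays: plain, stepped, narrow, arched from left to right. Nothing else has moved. One last numerical lean check from the plain and narrow top corners.

Run:
```python
from h import *
D=[.4605,.0455,-.0775]
# front top corners (side px): plain, narrow
for nm,y0,w,obs in (('plain',.12,.03,[(172,133),(185,144.8)]),('narrow',-.04,.017,[(211.5,172),(224,179.5)])):
    # pivot foot-back edge on floor g mm before corner, lean a: front top corner
    def f(p):
        g,a,y=p; P0=np.array([-g*np.cos(.2),.016+g*np.sin(.2)]); u=np.array([np.sin(a),np.cos(a)]); n=np.array([-np.cos(a),np.sin(a)])
        q=P0+.110*u+.012*n
        return np.concatenate([proj('side',toworld(D,(q[0],y0+y+s*w,q[1])))-o for s,o in zip((1,-1),obs)])
    r=least_squares(lambda p:f([.004,p[0],p[1]]),[.2,0]); print(nm,'lean',r.x[0].round(3),'dy mm',(r.x[1]*1e3).round(1),f([.004,*r.x]).round(1))
```

```text
plain lean 0.23 dy mm -3.6 [ 0. -0. -0.  0.]
narrow lean 0.22 dy mm -3.0 [ 1.3 -0.8 -1.3  0.8]
```

```bash
python3 -c "
from plant import *
print(finish_job())"
```

```text
the job is handed in; nothing more can be done
None
```

All four plates are in the drain rack in reverse order, and I handed the job in after about 20 s of the 90 s allowed. From the robot's left the bays now hold plain, stepped, narrow and arched; they started as arched, narrow, stepped, plain. I set each plate down already tilted 0.2 rad, a few mm before the backstop, felt about 20–24 N of floor contact, let go and pulled clear.

**Last checks:**
- **Plates:** The final side picture shows each plate standing in its own bay, leaning back on the backstop. Fitting the top corners of plain and narrow gave leans of 0.23 and 0.22 rad (0.12 to 0.50 allowed), and both sit about 3–4 mm off the bay centre (15 mm allowed). I judged arched and stepped by eye in that picture, with no such fit.
- **Other things:** The blue and yellow look-alikes and the other bench items appear where they were. The gripper was well above the rack, touching nothing.
- **Disagreements:** The networks' side-view detections matched the expected plate centres within about 6 pixels. In the scene view they were unreliable: the gripper hid most of the plates, and some hits were on the look-alikes or the now-empty rack, so I relied on the side view. My first drain rack fit was about 2 mm off in x against the wrist picture, and I corrected it before the first placing.

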